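Index the tea-sieve arm over the cups

TASK

Bring the tea sieve over the stack of steel cups: put your fingertips through the red ring from above, hook it up to lift the spring pin out of its hole, swing the arm exactly one hole to the side that carries the sieve over the cups, and let the pin drop fully home in that hole. Nothing is to be gripped: do not pinch the ring, do not shift the cups, jar, spice tin or scoop, and finish clear of everything.

Things in the scene. Friction and masses are not known exactly. Their poses are not given: they have to be found in the camera images.
- swing (a joint): Angle (rad) of the flat aluminium arm about its vertical pivot, positive counter-clockwise from above. Starts in the middle hole, about 0. Five holes: -0.8, -0.4, 0, 0.4, 0.8 rad; the pin has 2 mm (0.02 rad) play each way in a hole; stops at -0.9, 0.9. The arm turns easily (about 0.6 N at the ring), stays where it is left, but is locked while the pin is in a hole.
- pin (a joint): Height (m) by which the brass spring pin (8 mm thick, round-ended) is lifted: 0 = fully home in a hole; it clears the plate above 0.011 (let go between holes it rests at about 0.011 and drops when the arm is moved over a hole); upper stop 0.024. The spring pulls down with about 4.2 N at home, 6.6 N at 20 mm. Pin and ring do not turn in the arm.
- pivot (a point): On the arm's vertical pivot axis, at the top of the index plate, 125 mm above the plank. Fixed stand: round foot 110 mm, post 32 mm, plate 227 mm across. The pin is 100 mm from this axis at one end of the arm, the sieve centre 150 mm from it at the other. The arm (24 mm wide) has its upper face 140 mm above the plank; the pin's guide sleeve (18 mm thick) reaches 162 mm.
- ring_centre (a point): Centre of the red pull ring, rigid on top of the pin: 75 mm from the pivot axis, 193 mm above the plank with the pin home. Clear inner diameter 56 mm, bar 8 mm. It leans 50 deg off upright: lowest point on the pin, highest nearer the pivot. Fingers from the pin's side, tips pointing down and leaning 25 to 45 deg towards the pivot, pass through it with 35 mm free beyond. It moves with pin and arm.
- ring_top (a point): Middle of the bar of the red ring at its highest point (21 mm above ring_centre and 25 mm nearer the pivot).
- ring_left (a point): Middle of the ring's bar 45 degrees round from its highest point, on the left when looking from the pin to the pivot.
- ring_right (a point): Middle of the ring's bar 45 degrees round from its highest point, on the right when looking from the pin to the pivot.
- sieve (a point): Centre of the rim of the silver aluminium tea sieve (74 mm across, bowl 24 mm deep, rigid on the arm), 136 mm above the plank, on the other end of the arm from the ring: when the ring goes to one side the sieve goes to the other.
- cups: Loose nested stack of five small steel cups, 60 mm across, 90 mm high; origin at the centre of its underside. It stands beyond the pivot within 8 mm of being under the sieve's place for the hole at either 0.4 or -0.4 rad.
- jar: Loose green glass jar with steel screw lid, 64 mm across, 92 mm high; origin at the centre of its underside. It stands at the place of the other hole. A bystander.
- dabba: Loose closed round steel spice tin (masala dabba), 166 mm across, 77 mm high; origin at the centre of its underside. A bystander, to one side.
- scoop: Loose orange plastic scoop, 155 mm long, 50 mm wide, 32 mm high, lying flat; origin under its middle. A bystander, on the other side.
There are look-alikes about, which are no part of the job. What is shaped like the cups but turquoise or yellow is not meant.

How it is judged:
On the way, in this order (a step that is already met when the one before it is completed fails the run):
1. the fingers hold the pin up by its ring, clear of the middle hole (value of joint pin above 0.0105 m and contact force between the fingers and pin above 1 N and value of joint swing between -0.2 and 0.2 rad), for 0.05 s.
2. the pin is home in the next hole, with the sieve over the cups (value of joint pin below 0.002 m and horizontal distance between sieve and cups below 0.02 m), for 0.1 s.
At the end, for the whole second after the job is handed in: The pin is home (lifted less than 2 mm) in the hole next to the middle one, arm at 0.4 or -0.4 rad within 0.04 and still, the sieve's centre within 20 mm of straight above the centre of the stack of cups; cups, jar, spice tin and scoop within 12 mm of where they stood (all of step 2 and (value of joint swing between 0.36 and 0.44 rad or value of joint swing between -0.44 and -0.36 rad) and velocity of joint swing between -0.05 and 0.05 rad/s and distance of each of cups, jar, dabba, scoop from where it was at the start of the episode below 0.012 m); the robot touches nothing.
It fails at once if cups, jar, spice tin or scoop is shifted, lifted or tipped (over 12 mm or 0.3 rad) (distance of any of cups, jar, dabba, scoop from where it was at the start of the episode above 0.012 m or angle between any of cups, jar, dabba, scoop's own z axis and vertical above 0.3 rad).
It fails at once if the ring is pinched: its bar lies between the finger pads (grasp point within 8 mm of the upper bar) (contact force between the fingers and pin above 1 N and (distance between the grasp point and ring_top below 0.008 m or distance between the grasp point and ring_left below 0.008 m or distance between the grasp point and ring_right below 0.008 m)).
It also fails if it takes over 53 s, if anything falls off the work surface, if the arm or the gripper's body presses on something with over 40 N, if the wrist force passes 120 N, or if a joint passes its speed limit or range.

ROBOT

A 7-joint arm with a two-finger parallel gripper is mounted at the origin on the work surface. World frame = base frame: x ahead of the robot, y to its left, z up, the work surface at z = 0. Lengths are in m, angles in rad, forces in N, time in s.
With the tool pointing down it reaches from about 0.425 to 0.875 m from the base axis. Payload 4.7 kg.
Tool frame: the origin (TCP) lies at the very end of the fingers, on their centre line; the grasp point (between the pads) lies 19 mm behind it (tcp_to_grasp is the distance from the TCP to the grasp point, in m); y points along the fingers, z is the direction in which the jaws open and shut, and the axes are right-handed (so a half turn about y gives the same grasp; the last joint's range is limited). The gripper opens to 85 mm and grips with 20 to 120 N. Pads are 22 mm wide; open, the fingers measure 114 mm over their backs; the gripper's body (76 mm by 85 mm) begins 54 mm behind the grasp point. The pads swing forward as they close: fully open they stand 13 mm farther back than shut.
Start: joints at [1.244, 0.321, -0.07, 1.45, 0.023, 1.371, -0.057], TCP at [0.217, -0.613, 0.196] pointing down, gripper open.
Joint ranges: [-2.86, 2.86], [-0.3, 2.09], [-1.38, 1.24], [0.06, 2.45], [-1.56, 4.7], [0.09, 2.05], [-2.69, 2.69]. Speed limits (rad/s): [2.57, 2.57, 3.14, 3.14, 3.14, 3.14, 3.14].

INTERFACE

Orientations are given as a unit quaternion [x, y, z, w].
In Python, from station import * gives the robot as it stands.
- The arm moves only by the tool move_arm, never from a script. Its argument "steps" is a list of rows, each an object with "offset": the shift along the tool's x, y, z normalised to -1 to 1, where 1 is 25 cm, a list of three; "delta_rot": the turn, a rotation vector about the tool's x, y, z normalised to -1 to 1, where 1 is 45 degrees, a list of three; "hand": the closure, from 0 (fully open) to 1 (shut). In form: [{"offset": [x, y, z], "delta_rot": [ax, ay, az], "hand": hand}, ...]. A call has 1 to 10 rows; each row is the pose to reach, as a shift and turn from the pose commanded when the call began, along the tool's axes at that moment; what a row does not reach only later rows make up. A row lasts 1/12 s, in which the tool goes at most 41.7 mm and 7.16 degrees, less where a joint would pass 70% of its speed; a pose out of reach is approached as far as the arm can. A call with a number of a shift or a turn outside -1 to 1 is refused whole. A call with a gripper value outside its range is refused whole. The fingers move at their own pace and stop on an object; "grip_force" is the grip in N (left out, the last holds). Time passes only in rows, so rows that repeat a pose let the fingers close. It gives the time, the measured TCP pose, the force and the opening at its end, in the units of the state.
- sense(): the state, without advancing time (a new reading comes with each control period).
- camera(name): name is "side" or "top"; returns the picture (480x640x3 uint8, red, green, blue); there is no depth.
- camera_model(name): a dict with "fx", "fy", "cx", "cy" (pixels), "k1" (the pictures are not rectified: a ray, as slopes to the right and down, at radius r is drawn at 1 + k1 r^2 times it, then the intrinsics apply), "xyz" and "attitude" of the camera in the world. Camera axes: x right, y down, z forward; pixel columns grow to the right and rows downward; lengths in m; the calibration is good to about 2 mm. A picture is of the moment at which its call begins. camera_model takes no time and is no camera call.
- finish_job(): hands the job in, once; it reports no verdict.
Trained networks look in the newest picture that a camera, given by its name, has taken for a name from the list of things; names that differ only in an ending like _2 or _b are one class to them, and where a whole thing is asked for, a point or a joint stands for the part that bears it (a point fixed in the world has none). Each returns a list of dicts, best first, with "conf" (0 to 1); they miss things now and then, are a little off and sometimes report something else, mostly with a low value. They report only what shows in the picture. A call takes as long as a camera call. They do not tell look-alikes from the thing itself.
- look_for(query, camera): "at" ([column, row] in pixels, amid what is visible of it).
- silhouettes(query, camera): "region" (480x640 bool, what is visible of it) and "at" ([column, row] in pixels, amid what is visible of it).
- tip_of(query, camera): "at" ([column, row] in pixels: a listed point, or the origin of a listed thing).
The state is a dict: "time": time; "joint_pos": joint angles; "dq": joint speeds; "joint_efforts": joint torques, N m; "tool_pos": TCP position; "ee_rot": TCP orientation; "force": force on the tool from outside, world axes, zero at the start; "moment": the same for the moment, N m; "grip_width": finger opening in m.
Only numpy, scipy, OpenCV 4.12 (cv2) and the standard library are available. Lean on these libraries where they do the work, as an engineer would, in place of code of your own. Each camera call takes 0.05 s, during which the arm holds its last target.

## Working session

There is one attempt and no reset: what is moved stays moved. The work goes in short steps, Python scripts to look and compute and a tool call to move; the robot and the scene stay as the last step left them, time stands still between calls to the robot, and variables do not carry over. Pictures are saved under pics/ and viewed, and the job is handed in when it is done.

Besides the shell and the picture viewer there is one more tool, called after "Emit:" as name([rows], argument=value, ...), one row to a line, values as JSON. move_arm: Moves the arm, as the interface text tells. Scaled input: -1 to 1 covers 25 cm each way for a shift and 45 degrees each way for a turn. Its arguments: {"type":"object","properties":{"steps":{"type":"array"},"grip_force":{"type":"number"}},"required":["steps"]}

```bash
ls; mkdir -p pics
python3 - <<'E'
from station import *
import cv2
s=sense(); print(s)
for n in ("side","top"):
    print(n,camera_model(n))
    im=camera(n); cv2.imwrite(f"pics/{n}0.png",im[:,:,::-1])
    for q in ("ring_centre","ring_top","ring_left","ring_right","pivot","sieve","cups","jar","dabba","scoop"):
        print(n,q,[(d["at"],round(d["conf"],2)) for d in tip_of(q,n)][:3])
E
```

```text
pics
{'time': 0.0, 'joint_pos': array([ 1.24408616,  0.32183932, -0.07008508,  1.4516936 ,  0.02258624,
        1.37080231, -0.05690159]), 'dq': array([ 8.63081818e-04, -1.32995488e-03, -1.44582620e-04, -5.29934204e-04,
        2.93328879e-05, -1.19194380e-03,  9.68570115e-05]), 'joint_efforts': array([ 4.60494666e-04, -4.93586612e+01, -3.82207073e-01, -3.14335299e+01,
        1.28812512e-02,  1.13977407e-02,  1.89942705e-05]), 'tool_pos': array([ 0.21701113, -0.6120471 ,  0.19440364]), 'ee_rot': array([-0.12006874,  0.6975388 , -0.69618761,  0.11977451]), 'force': array([ 0.27275475, -0.33328458,  0.10447733]), 'moment': array([ 0.02957621, -0.00346691,  0.02287106]), 'grip_width': 0.08543184186349677}
side {'fx': 532.4744741783254, 'fy': 532.4744741783254, 'cx': 319.8803885139941, 'cy': 248.61211888566655, 'k1': -0.008223418357011377, 'xyz': array([ 0.48239997, -0.85930504,  0.77144398]), 'attitude': array([ 0.88670037, -0.08813411,  0.04019088, -0.45208354])}
side ring_centre [([261.3, 227.0], 0.64)]
side ring_top [([272.7, 216.6], 0.85), ([262.1, 225.8], 0.34)]
side ring_left [([
[... 412 characters left out ...]
133341422903, 'cx': 324.4819220172227, 'cy': 242.56726397227743, 'k1': -0.13882461136876778, 'xyz': array([0.47492879, 0.01208884, 1.45651317]), 'attitude': array([-0.70492046,  0.70608969, -0.05227037,  0.04233553])}
top ring_centre [([311.3, 291.2], 0.7)]
top ring_top [([313.2, 278.8], 0.59)]
top ring_left [([454.4, 297.7], 0.67), ([299.0, 285.6], 0.62)]
top ring_right [([320.1, 277.4], 0.85), ([311.2, 289.1], 0.6), ([288.7, 198.6], 0.43)]
top pivot [([303.9, 258.6], 0.84), ([454.0, 299.6], 0.41)]
top sieve [([286.8, 197.7], 0.97)]
top cups [([326.4, 171.3], 0.67)]
top jar [([269.6, 220.7], 0.94)]
top dabba [([453.8, 296.1], 0.69), ([298.8, 284.0], 0.22)]
top scoop [([182.8, 319.9], 0.55)]
```

View pics/side0.png

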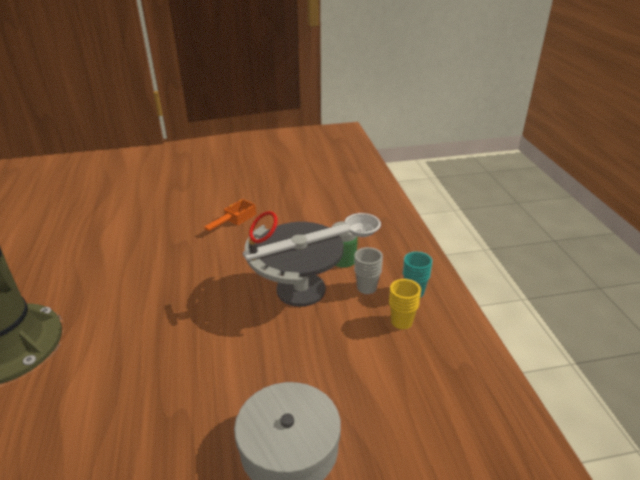

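View pics/top0.png

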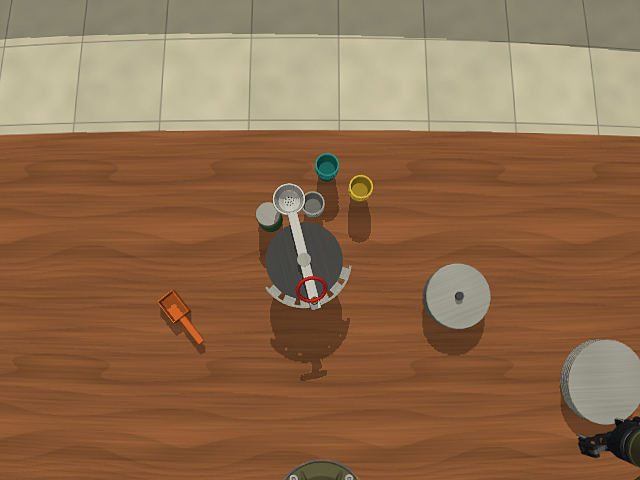

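```bash
cat > h.py <<'E'
from station import *
import numpy as np, cv2
from scipy.spatial.transform import Rotation as R
from scipy.optimize import least_squares
def proj(n,X):
    m=camera_model(n); X=np.atleast_2d(X)
    c=R.from_quat(m["attitude"]).inv().apply(X-m["xyz"])
    s=c[:,:2]/c[:,2:]; r2=(s**2).sum(1,keepdims=True); s=s*(1+m["k1"]*r2)
    return s*[m["fx"],m["fy"]]+[m["cx"],m["cy"]]
def ray(n,uv):
    m=camera_model(n); d=(np.array(uv,float)-[m["cx"],m["cy"]])/[m["fx"],m["fy"]]
    s=d.copy()
    for _ in range(20): s=d/(1+m["k1"]*(s@s))
    return m["xyz"],R.from_quat(m["attitude"]).apply([*s,1])
def onz(n,uv,z):
    o,d=ray(n,uv); return o+d*(z-o[2])/d[2]
def geom(px,py,a,z0=0,lift=0):
    u=np.array([np.cos(a),np.sin(a),0]); P=np.array([px,py,z0+.125])
    w=np.array([-u[1],u[0],0]); h=.032; t=np.radians(50)
    up=np.array([0,0,1])*np.cos(t)+u*np.sin(t)
    C=np.array([px,py,z0+.193+lift])-.075*u
    th=np.linspace(0,2*np.pi,72,endpoint=False)
    ring=C+.032*(np.cos(th)[:,None]*up+np.sin(th)[:,None]*w)
    return dict(P=P,u=u,w=w,C=C,ring=ring,top=C+.032*up,left=C+.032*np.sqrt(.5)*(up+w),right=C+.032*np.sqrt(.5)*(up-w),S=np.array([px,py,z0+.136])+.15*u)
E
python3 - <<'E'
from h import *
ims={n:cv2.imread(f"pics/{n}0.png")[:,:,::-1] for n in("side","top")}
red={}
for n,im in ims.items():
    hsv=cv2.cvtColor(np.ascontiguousarray(im),cv2.COLOR_RGB2HSV)
    m=((hsv[...,0]<5)|(hsv[...,0]>174))&(hsv[...,1]>190)&(hsv[...,2]>110)
    k,l,st,ce=cv2.connectedComponentsWithStats(m.astype('uint8'),connectivity=8)
    i=1+np.argmax(st[1:,4]); print(n,st[i],ce[i]); ys,xs=np.where(l==i); red[n]=np.c_[xs,ys]
from scipy.spatial import cKDTree
obs={("side","S"):[361.5,223],("top","S"):[288.7,199],("top","P"):[303.9,258.6]}
for fz in (0,1):
    def f(p):
        g=geom(p[0],p[1],p[2],p[3]*fz); r=[]
        for n in red:
            q=proj(n,g["ring"]); r+=list(cKDTree(red[n]).query(q)[0]*.2); r+=list(cKDTree(q).query(red[n])[0]*.2)
        for (n,k),v in obs.items():
            if k=="S": r+=list((proj(n,g[k])[0]-v))
        return r[:] 
    # fixed len
    p0=[*onz("top",[303.9,258.6],.14)[:2],.25,0]
    s=least_squares(f,p0,diff_step=1e-4,loss='soft_l1'); print(s.x,s.cost)
    g=geom(*s.x[:3],s.x[3]*fz)
    for n in red: print(n,{k:proj(n,g[k])[0].round(1) for k in("P","C","top","left","right","S")}, np.mean(cKDTree(red[n]).query(proj(n,g["ring"]))[0]))
    print({k:g[k].round(4) for k in("P","C","top","S")})
for n,q in (("top","cups"),("side","cups"),("top","jar"),("top","dabba"),("top","scoop")):
    for d in tip_of(q,n) if 0 else []: pass
print("cup top rim", onz("top",[312.5,203],.09), "jar lid",onz("top",[268,214],.092))
print("side cup rim",onz("side",[368.5,256],.09))
for n,im in ims.items():
    c=im[150:330,220:440] if n=="side" else im[150:330,230:400]
    cv2.imwrite(f"pics/z_{n}.png",cv2.resize(np.ascontiguousarray(c[:,:,::-1]),None,fx=3.5,fy=3.3,interpolation=cv2.INTER_CUBIC))
E
```

```text
side [250 212  27  30 186] [263.44623656 225.68817204]
top [296 276  31  26 232] [311.05172414 288.48706897]
[0.61085808 0.04168414 0.24687303 0.        ] 15.625102696360909
side {'P': array([299.8, 243.2]), 'C': array([263.9, 224.8]), 'top': array([274.9, 213. ]), 'left': array([267.5, 211. ]), 'right': array([275.8, 222.1]), 'S': array([362.8, 221.7])} 0.7375545882314031
top {'P': array([304.1, 260.6]), 'C': array([311.6, 289.8]), 'top': array([308.8, 278.6]), 'left': array([299.7, 284.4]), 'right': array([319.5, 279.4]), 'S': array([288.9, 199.8])} 0.38506370751999786
{'P': array([0.6109, 0.0417, 0.125 ]), 'C': array([0.5381, 0.0234, 0.193 ]), 'top': array([0.5619, 0.0293, 0.2136]), 'S': array([0.7563, 0.0783, 0.136 ])}
[ 0.61078362  0.04289487  0.24364378 -0.00340378] 12.687712255502095
side {'P': array([299.7, 244.2]), 'C': array([263.8, 225.8]), 'top': array([274.8, 214.1]), 'left': array([267.6, 212.1]), 'right': array([275.7, 223.2]), 'S': array([362.7, 222.8])} 0.4821044126110922
top {'P': array([303.7, 260.8]), 'C': array([310.9, 289.9]), 'top': array([308.2, 278.7]), 'left': array([299.2, 284.5]), 'right': array([318.8, 279.6]), 'S': array([288.7, 200.1])} 0.40230054624761347
{'P': array([0.6108, 0.0429, 0.1216]), 'C': array([0.538 , 0.0248, 0.1896]), 'top': array([0.5618, 0.0307, 0.2102]), 'S': array([0.7564, 0.0791, 0.1326])}
cup top rim [0.75804935 0.02207323 0.09      ] jar lid [0.73002512 0.13197746 0.092     ]
side cup rim [0.75372722 0.01414749 0.09      ]
```

```bash
cat >> h.py <<'E'
PX,PY,A0=0.6108,0.0421,0.2455
def pose(d,swing=0,lift=0,lean=40,sgn=1,nshift=0,wshift=0):
    """TCP a distance d beyond ring centre along the finger direction"""
    g=geom(PX,PY,A0+swing,0,lift); l=np.radians(lean)
    a=-np.array([0,0,1])*np.cos(l)+g["u"]*np.sin(l); n=np.array([0,0,1])*np.sin(l)+g["u"]*np.cos(l)
    z=sgn*g["w"]; M=np.c_[np.cross(a,z),a,z]
    return g["C"]+d*a+nshift*n+wshift*g["w"],R.from_matrix(M)
def rel(p,Rt):
    s=sense(); R0=R.from_quat(s["ee_rot"])
    o=R0.inv().apply(p-s["tool_pos"])/.25; rv=(R0.inv()*Rt).as_rotvec()/(np.pi/4)
    return o.round(3),rv.round(3)
E
python3 - <<'E'
from h import *
s=sense(); R0=R.from_quat(s["ee_rot"]); print(R0.as_matrix().round(3))
for sg in(1,-1):
    p,Rt=pose(-.09,sgn=sg); print(sg,p.round(3)); print(Rt.as_matrix().round(3)); print(rel(p,Rt))
E
```

```text
[[-0.942 -0.     0.334]
 [-0.334 -0.    -0.942]
 [ 0.    -1.     0.   ]]
1 [0.482 0.01  0.262]
[[ 0.743  0.624 -0.243]
 [ 0.186  0.156  0.97 ]
 [ 0.643 -0.766  0.   ]]
(array([-1.83 , -0.266, -1.993]), array([ 1.329, -3.651, -0.063]))
-1 [0.482 0.01  0.262]
[[-0.743  0.624  0.243]
 [-0.186  0.156 -0.97 ]
 [-0.643 -0.766 -0.   ]]
(array([-1.83 , -0.266, -1.993]), array([0.042, 0.116, 0.888]))
```

View pics/z_side.png

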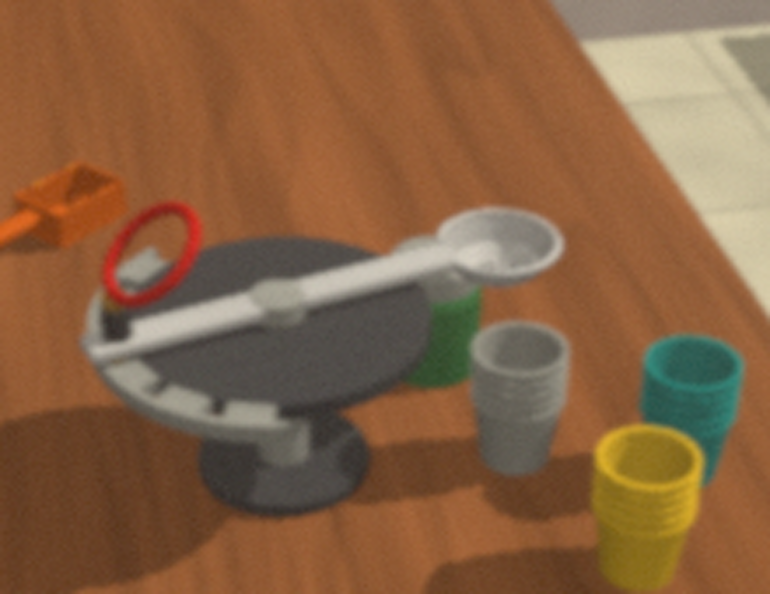

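View pics/z_top.png

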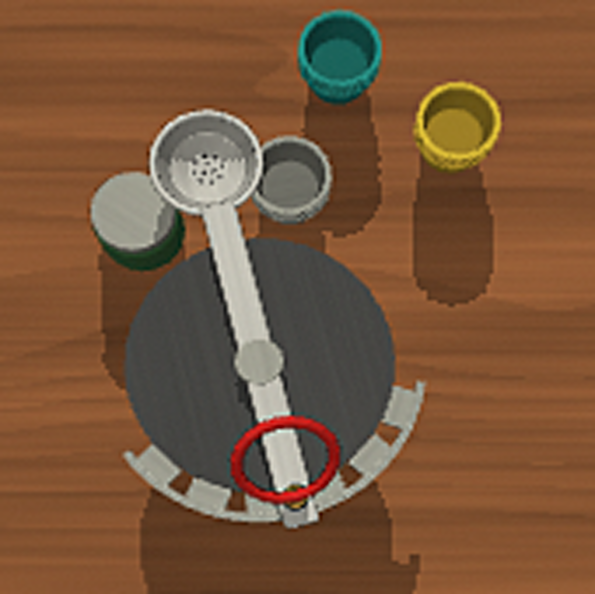

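Emit:
move_arm([
  {"offset":[0,-0.3,0],"delta_rot":[0,0,0],"hand":1},
  {"offset":[-0.93,-0.64,-0.6],"delta_rot":[0,0,0.45],"hand":1},
  {"offset":[-0.93,-0.64,-0.6],"delta_rot":[0,0,0.45],"hand":1},
  {"offset":[-0.93,-0.64,-0.6],"delta_rot":[0,0,0.45],"hand":1},
  {"offset":[-0.93,-0.64,-0.6],"delta_rot":[0,0,0.45],"hand":1},
  {"offset":[-0.93,-0.64,-0.6],"delta_rot":[0,0,0.45],"hand":1},
  {"offset":[-0.93,-0.64,-0.6],"delta_rot":[0,0,0.45],"hand":1},
  {"offset":[-0.93,-0.64,-0.6],"delta_rot":[0,0,0.45],"hand":1},
  {"offset":[-0.93,-0.64,-0.6],"delta_rot":[0,0,0.45],"hand":1},
  {"offset":[-0.93,-0.64,-0.6],"delta_rot":[0,0,0.45],"hand":1},
])

```text
time: 1.93
tool_pos: [0.3895, -0.3903, 0.3584]
ee_rot: [0.002, 0.705, -0.665, 0.244]
force: [0.0, -0.1, -0.2]
grip_width: 0.0002
```

Run:
```python
from h import *
s=sense(); print(s["time"],s["tool_pos"],s["joint_pos"].round(2),s["grip_width"])
p,Rt=pose(-.09,sgn=-1); print(p,rel(p,Rt)); p2=p+[0,-.13,.05]; print(p2,rel(p2,Rt))
```

```text
1.9333 [ 0.38954495 -0.39028434  0.35841659] [ 1.21 -0.01 -0.23  1.55 -0.35  1.51 -0.23] 0.00022467413168737355
[0.48193253 0.00981174 0.261944  ] (array([-0.706,  0.666, -1.38 ]), array([0.061, 0.117, 0.437]))
[ 0.48193253 -0.12018826  0.311944  ] (array([-0.608,  0.419, -0.89 ]), array([0.061, 0.117, 0.437]))
```

Emit:
move_arm([
  {"offset":[-0.6,0.42,-0.89],"delta_rot":[0.06,0.12,0.44],"hand":1},
  {"offset":[-0.6,0.42,-0.89],"delta_rot":[0.06,0.12,0.44],"hand":1},
  {"offset":[-0.6,0.42,-0.89],"delta_rot":[0.06,0.12,0.44],"hand":1},
  {"offset":[-0.6,0.42,-0.89],"delta_rot":[0.06,0.12,0.44],"hand":1},
  {"offset":[-0.6,0.42,-0.89],"delta_rot":[0.06,0.12,0.44],"hand":1},
  {"offset":[-0.6,0.42,-0.89],"delta_rot":[0.06,0.12,0.44],"hand":1},
  {"offset":[-0.6,0.42,-0.89],"delta_rot":[0.06,0.12,0.44],"hand":1},
  {"offset":[-0.6,0.42,-0.89],"delta_rot":[0.06,0.12,0.44],"hand":1},
  {"offset":[-0.6,0.42,-0.89],"delta_rot":[0.06,0.12,0.44],"hand":1},
  {"offset":[-0.6,0.42,-0.89],"delta_rot":[0.06,0.12,0.44],"hand":1},
])

```text
time: 2.77
tool_pos: [0.5083, -0.1391, 0.2433]
ee_rot: [0.162, 0.727, -0.595, 0.302]
force: [-0.2, -0.0, -1.3]
grip_width: -0.0002
```

Run:
```python
from h import *
s=sense(); print(s["time"],s["tool_pos"],s["joint_pos"].round(2),s["grip_width"])
p,Rt=pose(-.09,sgn=-1); print(p,rel(p,Rt));
```

```text
2.7667 [ 0.50826025 -0.13914726  0.24331766] [ 0.45 -0.3   0.16  2.16 -0.65  0.96 -0.46] -0.00019064164527072254
[0.48193253 0.00981174 0.261944  ] (array([-0.04 ,  0.023, -0.608]), array([ 0.111, -0.084,  0.012]))
```

Run:
```python
from h import *
for l in (30,35):
  for d in (-.09,-.07): p,Rt=pose(d,lean=l,sgn=-1); print(l,d,p,rel(p,Rt));
```

```text
30 -0.09 [0.49439809 0.01293504 0.27094229] (array([-0.103,  0.028, -0.612]), array([ 0.118, -0.074, -0.21 ]))
30 -0.07 [0.50409825 0.01536545 0.25362178] (array([-0.09 ,  0.106, -0.604]), array([ 0.118, -0.074, -0.21 ]))
35 -0.09 [0.48797476 0.01132565 0.26672368] (array([-0.072,  0.024, -0.61 ]), array([ 0.115, -0.079, -0.099]))
35 -0.07 [0.49910233 0.0141137  0.25034064] (array([-0.066,  0.103, -0.602]), array([ 0.115, -0.079, -0.099]))
```

Emit:
move_arm([
  {"offset":[-0.1,-0.1,-0.3],"delta_rot":[0.12,-0.07,-0.2],"hand":1},
  {"offset":[-0.1,-0.1,-0.3],"delta_rot":[0.12,-0.07,-0.2],"hand":1},
  {"offset":[-0.1,-0.05,-0.45],"delta_rot":[0.12,-0.07,-0.2],"hand":1},
  {"offset":[-0.1,-0.05,-0.45],"delta_rot":[0.12,-0.07,-0.2],"hand":1},
  {"offset":[-0.1,-0.05,-0.45],"delta_rot":[0.12,-0.07,-0.2],"hand":1},
])

```text
time: 3.18
tool_pos: [0.528, -0.0389, 0.2214]
ee_rot: [0.089, 0.721, -0.641, 0.247]
force: [0.2, 0.0, 0.0]
grip_width: -0.0002
```

Run:
```python
from h import *
s=sense(); print(s["time"],s["tool_pos"],s["joint_pos"].round(2),s["dq"].round(2))
for l in (30,35):
  for d in (-.09,-.07): p,Rt=pose(d,lean=l,sgn=-1); print(l,d,p,rel(p,Rt));
```

```text
3.1833 [ 0.52798143 -0.03887899  0.22137019] [-0.01 -0.3   0.18  2.11 -0.24  0.9  -1.05] [-0.42 -0.    0.17  0.13  0.2  -0.19 -0.32]
30 -0.09 [0.49439809 0.01293504 0.27094229] (array([-0.017, -0.201, -0.244]), array([ 0.062, -0.035,  0.042]))
30 -0.07 [0.50409825 0.01536545 0.25362178] (array([-0.019, -0.121, -0.24 ]), array([ 0.062, -0.035,  0.042]))
35 -0.09 [0.48797476 0.01132565 0.26672368] (array([ 0.015, -0.199, -0.243]), array([ 0.06 , -0.038,  0.153]))
35 -0.07 [0.49910233 0.0141137  0.25034064] (array([ 0.005, -0.119, -0.24 ]), array([ 0.06 , -0.038,  0.153]))
```

```bash
cat > kin.py <<'E'
import numpy as np, itertools
from scipy.spatial.transform import Rotation as R
from scipy.optimize import least_squares
D=[([1.24408616,0.32183932,-0.07008508,1.4516936,0.02258624,1.37080231,-0.05690159],[0.21701113,-0.6120471,0.19440364],[-0.12006874,0.6975388,-0.69618761,0.11977451]),
([1.21,-0.01,-0.23,1.55,-0.35,1.51,-0.23],[0.3895,-0.3903,0.3584],[0.002,0.705,-0.665,0.244]),
([0.45,-0.3,0.16,2.16,-0.65,0.96,-0.46],[0.50826,-0.13915,0.24332],[0.162,0.727,-0.595,0.302]),
([-0.01,-0.3,0.18,2.11,-0.24,0.9,-1.05],[0.528,-0.0389,0.2214],[0.089,0.721,-0.641,0.247])]
def fk(q,v,s):
    h,L1,e,f,L2,L3,k,t7=v
    def T(r,t): M=np.eye(4); M[:3,:3]=r; M[:3,3]=t; return M
    Rz=lambda a:R.from_euler('z',a).as_matrix(); Ry=lambda a:R.from_euler('y',a).as_matrix()
    z=np.zeros(3)
    M=T(Rz(s[0]*q[0]),z)@T(Ry(q[1]),[0,0,h])@T(Rz(s[1]*q[2]),z)@T(Ry(q[3]),[e,0,L1])@T(Rz(s[2]*q[4]),[f,0,0])@T(Ry(q[5]),[0,0,L2])@T(Rz(s[3]*q[6]+t7),[k,0,0])@T(np.eye(3),[0,0,L3])
    # tool y along approach
    A=np.array([[1,0,0],[0,0,-1],[0,1,0]]).T  # tool axes in flange: y->z
    M[:3,:3]=M[:3,:3]@A; return M
def res(v,s,D=D):
    r=[]
    for q,p,o in D:
        M=fk(q,v,s); r+=list(M[:3,3]-p); r+=list(.3*(R.from_matrix(M[:3,:3]).inv()*R.from_quat(o)).as_rotvec())
    return np.array(r)
if __name__=="__main__":
    best=[]
    for s in itertools.product((1,-1),repeat=4):
        for t in (0,np.pi/2,-np.pi/2,np.pi):
            o=least_squares(res,[.3,.35,0,0,.35,.3,0,t],args=(s,)); best.append((o.cost,s,o.x.round(4)))
    for b in sorted(best,key=lambda b:b[0])[:4]: print(b)
    print((res(best and sorted(best,key=lambda b:b[0])[0][2],sorted(best,key=lambda b:b[0])[0][1])*1000).round(1))
E
python3 kin.py
```

```text
(np.float64(1.2479818373377354), (-1, -1, 1, 1), array([-0.3189,  0.0091,  0.1919, -0.3034,  0.4169, -0.3626,  0.0128,
        1.556 ]))
(np.float64(1.247981837402933), (-1, -1, 1, 1), array([-0.3189,  0.0091,  0.1919, -0.3034,  0.4169, -0.3626,  0.0128,
        1.5549]))
(np.float64(1.2479818374086933), (-1, -1, 1, 1), array([-0.3189,  0.0091,  0.1919, -0.3034,  0.4169, -0.3626,  0.0128,
        1.5549]))
(np.float64(1.2479818378557408), (-1, -1, 1, 1), array([-0.3189,  0.0091,  0.1919, -0.3034,  0.4169, -0.3626,  0.0128,
        1.556 ]))
[ 1.100e+01  1.140e+01  1.060e+01 -5.550e+01 -2.000e-01  9.275e+02
  2.320e+01 -1.000e-01 -1.260e+01  1.903e+02 -4.000e-01 -7.091e+02
  9.600e+00 -3.450e+01 -3.580e+01  4.834e+02 -1.600e+00 -4.048e+02
 -3.380e+01 -6.400e+00  3.780e+01  7.774e+02  2.400e+00 -2.920e+02]
```

```bash
sed -i 's/\]\]).T  # tool/]])  # tool/' kin.py; python3 kin.py
```

```text
(np.float64(0.0005248058723311564), (-1, -1, -1, -1), array([ 0.1525,  0.4318,  0.0436, -0.0624,  0.5083,  0.3171,  0.0366,
        4.7143]))
(np.float64(0.0005248058723311571), (-1, -1, -1, -1), array([ 0.1525,  0.4318,  0.0436, -0.0624,  0.5083,  0.3171,  0.0366,
       -1.5689]))
(np.float64(0.0005248058723311748), (-1, -1, -1, -1), array([ 0.1525,  0.4318,  0.0436, -0.0624,  0.5083,  0.3171,  0.0366,
       -1.5689]))
(np.float64(0.05274534050862273), (-1, 1, -1, -1), array([ 0.2892,  0.5436, -0.7074, -0.0598,  0.2112,  0.7617, -0.9167,
        4.7297]))
[25.   7.7 -3.9  0.  -0.6 -0.   1.   5.1  4.1 -0.2  1.2 -1.4 -1.4 -8.4
 -2.  -1.9 -2.4 -1.1 -0.8 14.3  1.8 -0.4  1.7 -2.2]
```

Emit:
move_arm([
  {"offset":[0,-0.2,0.2],"delta_rot":[0.0,0,-0.3],"hand":1},
  {"offset":[0,-0.2,0.2],"delta_rot":[0.0,0,-0.3],"hand":1},
  {"offset":[0,-0.2,0.2],"delta_rot":[0.0,0,-0.3],"hand":1},
])

```text
time: 3.43
tool_pos: [0.5208, -0.1031, 0.2661]
ee_rot: [0.007, 0.725, -0.668, 0.168]
force: [1.9, 0.3, 1.9]
grip_width: -0.0003
```

```bash
cat >> h.py <<'E'
import json
def log():
    s=sense(); open("log.jsonl","a").write(json.dumps([list(map(float,s[k])) for k in("joint_pos","tool_pos","ee_rot")])+"\n")
    a=R.from_quat(s["ee_rot"]).as_matrix(); lean=np.degrees(np.arccos(-a[2,1])); print("t",s["time"],s["tool_pos"].round(4),"q",s["joint_pos"].round(3),"dq",s["dq"].round(2),"lean",lean.round(1),"F",s["force"].round(2))
E
python3 -c "
from h import *
log()"
```

```text
t 3.4333 [ 0.5208 -0.1031  0.2661] q [ 0.032 -0.135  0.214  1.829 -0.141  1.244 -1.061] dq [ 0.   -0.07 -0.02  0.09 -0.07 -0.13  0.01] lean 14.9 F [1.92 0.28 1.85]
```

Run:
```python
from h import *
for l in (20,25,30):
  for d in (-.09,-.06): p,Rt=pose(d,lean=l,sgn=-1); print(l,d,p.round(4),rel(p,Rt));
```

```text
20 -0.09 [0.5082 0.0164 0.2776] (array([-0.067, -0.005, -0.478]), array([ 0.059, -0.03 ,  0.119]))
20 -0.06 [0.5181 0.0189 0.2494] (array([-0.078,  0.115, -0.473]), array([ 0.059, -0.03 ,  0.119]))
25 -0.09 [0.5012 0.0146 0.2746] (array([-0.035, -0.   , -0.477]), array([ 0.058, -0.033,  0.23 ]))
25 -0.06 [0.5135 0.0177 0.2474] (array([-0.057,  0.118, -0.472]), array([ 0.058, -0.033,  0.23 ]))
30 -0.09 [0.4944 0.0129 0.2709] (array([-0.005,  0.007, -0.476]), array([ 0.056, -0.035,  0.341]))
30 -0.06 [0.5089 0.0166 0.245 ] (array([-0.037,  0.122, -0.472]), array([ 0.056, -0.035,  0.341]))
```

Emit:
move_arm([
  {"offset":[-0.04,-0.08,-0.24],"delta_rot":[0.03,-0.01,0.06],"hand":1},
  {"offset":[-0.067,-0.03,-0.48],"delta_rot":[0.06,-0.03,0.12],"hand":1},
  {"offset":[-0.067,-0.005,-0.48],"delta_rot":[0.06,-0.03,0.12],"hand":1},
  {"offset":[-0.067,-0.005,-0.48],"delta_rot":[0.06,-0.03,0.12],"hand":1},
  {"offset":[-0.067,-0.005,-0.48],"delta_rot":[0.06,-0.03,0.12],"hand":1},
])

```text
time: 3.85
tool_pos: [0.5043, 0.0236, 0.2755]
ee_rot: [0.035, 0.707, -0.674, 0.21]
force: [0.5, -1.3, 0.6]
grip_width: 0.0001
```

Run:
```python
from h import *
log()
for l in (20,25,30):
  for d in (-.09,-.06): p,Rt=pose(d,lean=l,sgn=-1); print(l,d,p.round(4),rel(p,Rt));
```

```text
t 3.85 [0.5043 0.0236 0.2755] q [ 0.031 -0.299 -0.056  1.966 -0.106  1.133 -1.315] dq [ 0.    0.01  0.11 -0.01  0.03 -0.    0.01] lean 20.1 F [ 0.52 -1.27  0.6 ]
20 -0.09 [0.5082 0.0164 0.2776] (array([-0.01 , -0.005,  0.032]), array([ 0.006,  0.009, -0.003]))
20 -0.06 [0.5181 0.0189 0.2494] (array([-0.01 ,  0.115,  0.032]), array([ 0.006,  0.009, -0.003]))
25 -0.09 [0.5012 0.0146 0.2746] (array([ 0.021, -0.004,  0.031]), array([0.006, 0.008, 0.108]))
25 -0.06 [0.5135 0.0177 0.2474] (array([0.011, 0.116, 0.032]), array([0.006, 0.008, 0.108]))
30 -0.09 [0.4944 0.0129 0.2709] (array([0.052, 0.   , 0.031]), array([0.007, 0.008, 0.22 ]))
30 -0.06 [0.5089 0.0166 0.245 ] (array([0.032, 0.118, 0.032]), array([0.007, 0.008, 0.22 ]))
```

Run:
```python
from h import *
for l,d in ((20,-.07),(20,-.05),(20,-.035),(22,-.02)): p,Rt=pose(d,lean=l,sgn=-1); print(l,d,p.round(4),*rel(p,Rt)); 
im=camera("side"); cv2.imwrite("pics/s1.png",cv2.resize(np.ascontiguousarray(im[100:300,180:420,::-1]),None,fx=3,fy=3,interpolation=cv2.INTER_CUBIC))
```

```text
20 -0.07 [0.5148 0.0181 0.2588] [-0.01   0.075  0.032] [ 0.006  0.009 -0.003]
20 -0.05 [0.5215 0.0197 0.24  ] [-0.01   0.155  0.032] [ 0.006  0.009 -0.003]
20 -0.035 [0.5264 0.021  0.2259] [-0.01   0.215  0.033] [ 0.006  0.009 -0.003]
22 -0.02 [0.5308 0.0221 0.2115] [-0.007  0.275  0.033] [0.006 0.009 0.042]
```

View pics/s1.png

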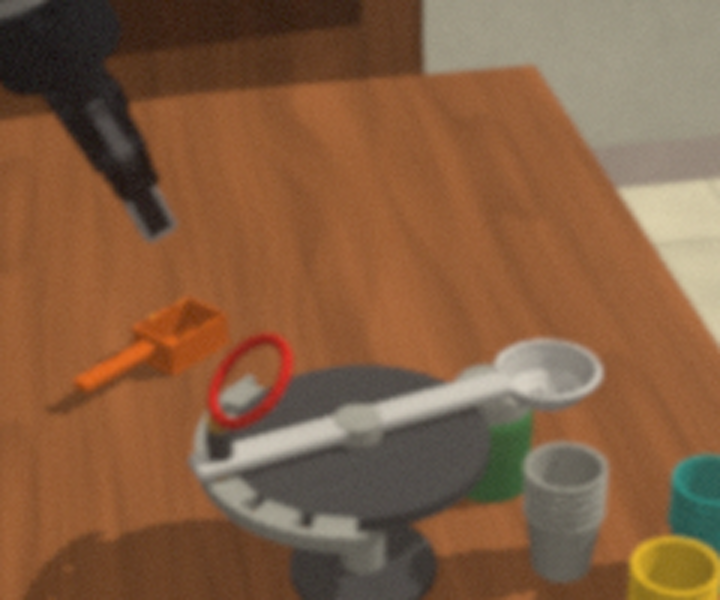

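Emit:
move_arm([
  {"offset":[-0.01,0.07,0.032],"delta_rot":[0.006,0.009,0],"hand":1},
  {"offset":[-0.01,0.15,0.032],"delta_rot":[0.006,0.009,0],"hand":1},
  {"offset":[-0.01,0.2,0.032],"delta_rot":[0.006,0.009,0],"hand":1},
  {"offset":[-0.01,0.24,0.032],"delta_rot":[0.006,0.009,0.02],"hand":1},
  {"offset":[-0.01,0.24,0.032],"delta_rot":[0.006,0.009,0.02],"hand":1},
])

```text
time: 4.32
tool_pos: [0.5277, 0.0175, 0.2173]
ee_rot: [0.044, 0.707, -0.674, 0.209]
force: [-0.1, -0.1, 0.1]
grip_width: -0.0001
```

Run:
```python
from h import *
log()
for l,d in ((22,-.015),(26,0),(30,.015),(32,.03)): p,Rt=pose(d,lean=l,sgn=-1); print(l,d,p.round(4),*rel(p,Rt)); 
for n in("side","top"):
  im=camera(n); c=im[150:270,200:360] if n=="side" else im[220:340,240:400]
  cv2.imwrite(f"pics/{n}2.png",cv2.resize(np.ascontiguousarray(c[:,:,::-1]),None,fx=4,fy=4,interpolation=cv2.INTER_CUBIC))
```

```text
t 4.3167 [0.5277 0.0175 0.2173] q [ 0.029 -0.233 -0.046  2.034 -0.109  0.988 -1.308] dq [-0.   -0.02 -0.01 -0.04  0.01  0.05 -0.01] lean 20.8 F [-0.07 -0.06  0.05]
22 -0.015 [0.5326 0.0225 0.2069] [-0.008  0.047 -0.015] [-0.    -0.011  0.027]
26 0 [0.538  0.0239 0.193 ] [-0.009  0.107 -0.015] [-0.    -0.011  0.115]
30 0.015 [0.5453 0.0257 0.18  ] [-0.018  0.166 -0.015] [-0.001 -0.011  0.204]
32 0.03 [0.5535 0.0277 0.1676] [-0.032  0.225 -0.015] [-0.001 -0.011  0.249]
```

View pics/side2.png

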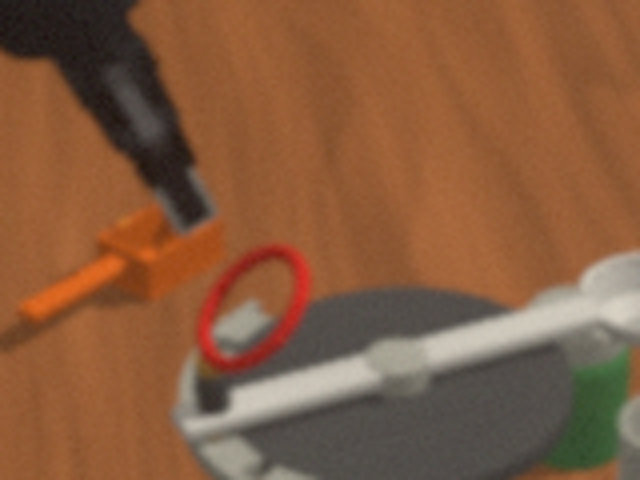

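View pics/top2.png

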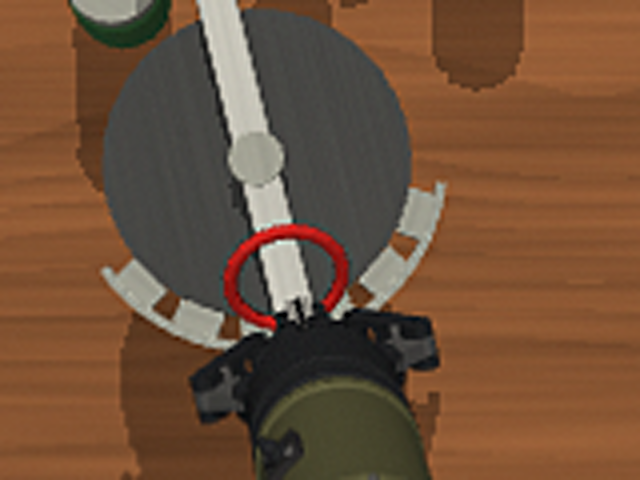

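Run:
```python
from h import *
s=sense()
a=R.from_quat(s["ee_rot"]).as_matrix()
print(proj("side",s["tool_pos"]),proj("top",s["tool_pos"]))
print(proj("side",s["tool_pos"]-a[:,1]*.019),proj("top",s["tool_pos"]-a[:,1]*.019))
```

```text
[[258.30904422 215.01189616]] [[313.69627753 293.41769938]]
[[254.23083091 207.9863522 ]] [[314.41717671 296.11352403]]
```

Run:
```python
from h import *
s=sense(); a=R.from_quat(s["ee_rot"]).as_matrix(); t=s["tool_pos"]
g=geom(PX,PY,A0); out=[]
for n,(x,y) in (("side",(225,180)),("top",(280,260))):
  im=camera(n).copy(); k=9
  c=cv2.resize(np.ascontiguousarray(im[y:y+60,x:x+42 if 0 else x+80-38,::-1]),None,fx=k,fy=k,interpolation=cv2.INTER_NEAREST)
  def dot(X,col):
    q=proj(n,X)
    for u,v in q: cv2.circle(c,(int((u-x+.5)*k),int((v-y+.5)*k)),2,col,-1)
  dot(t,(255,0,255)); dot(t-a[:,1]*.019,(255,255,0)); dot(g["ring"],(0,255,0)); dot([t+a[:,2]*.0145,t-a[:,2]*.0145,t+a[:,0]*.011,t-a[:,0]*.011],(0,255,255))
  out.append(c)
cv2.imwrite("pics/d3.png",np.hstack(out))
```

View pics/d3.png

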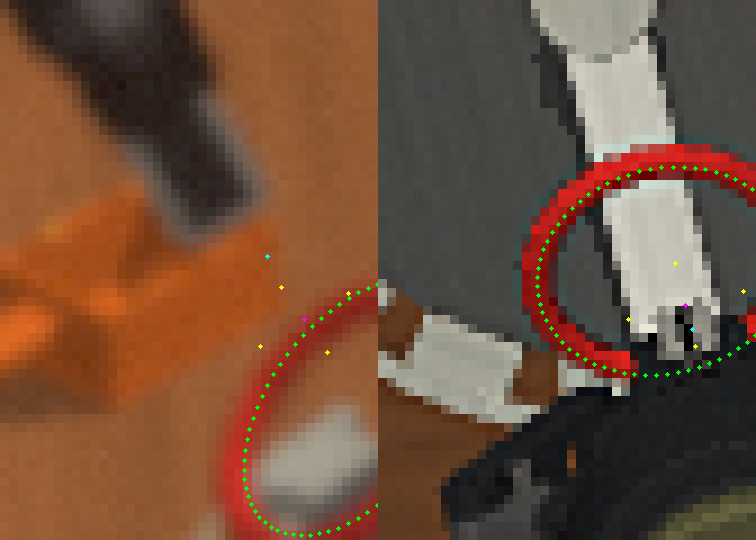

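Run:
```python
from h import *
t=sense()["tool_pos"]
for e in np.eye(3)*.01: print(e,proj("side",t+e)-proj("side",t),proj("top",t+e)-proj("top",t))
def tri(a,b):
    f=lambda X:np.r_[proj("side",X)[0]-a,proj("top",X)[0]-b]
    s=least_squares(f,t); return s.x,s.fun
print(t,tri([249,205],[313.9,294])); print(tri([249,205],[313.9,297]))
print("cups rim",tri([368.5,256],[312.5,203]),"yellow",tri([404.5,289],[360.5,187.5]),"teal",tri([417.5,261.5],[326.5,166.5]), "knob",tri([287,419.5],[459,296]))
print("ringC",tri([263.4,225.7],[311.05,288.5]),"sieve",tri([361.5,223],[288.7,199]))
```

```text
[0.01 0.   0.  ] [[ 5.15868266 -0.56992521]] [[-1.78031351e-03 -4.55518902e+00]]
[0.   0.01 0.  ] [[-0.51808212 -2.69191861]] [[-4.55552798  0.00626024]]
[0.   0.   0.01] [[-0.39601942 -4.40640447]] [[-0.02762675 -0.20213811]]
[0.52927188 0.01949771 0.22121493] (array([0.51878167, 0.01803065, 0.2450975 ]), array([ 3.09244671, -0.43200261, -0.06478836,  3.54719813]))
(array([0.51596979, 0.01795888, 0.24503401]), array([ 1.61873549, -0.22484479, -0.03050902,  1.85748241]))
cups rim (array([0.75759625, 0.02237568, 0.08369264]), array([ 0.59217091, -0.11609159, -0.10337576,  0.69245213])) yellow (array([ 0.79792789, -0.09793513,  0.08373869]), array([ 0.3534737 , -0.07443279, -0.08397861,  0.45149261])) teal (array([ 0.85453843, -0.01319384,  0.07996557]), array([-0.08593577,  0.01890632,  0.02123107, -0.10319824])) knob (array([ 0.52590868, -0.34305237,  0.06775308]), array([ 0.31852126, -0.04550377, -0.00883564,  0.51608542]))
ringC (array([0.53887988, 0.02462849, 0.19020512]), array([ 0.86325348, -0.12482207, -0.0294463 ,  0.99598444])) sieve (array([0.7562263 , 0.07943764, 0.13237495]), array([ 1.05864254, -0.20761686, -0.17489709,  1.17827627]))
```

Run:
```python
from h import *
log(); im=camera("top"); im0=cv2.imread("pics/top0.png")[:,:,::-1]
c=[cv2.resize(np.ascontiguousarray(i[270:320,290:340,::-1]),None,fx=8,fy=8,interpolation=cv2.INTER_NEAREST) for i in (im0,im)]
cv2.imwrite("pics/d4.png",np.hstack(c)); log(); sv=camera("side"); log()
cv2.imwrite("pics/s4.png",cv2.resize(np.ascontiguousarray(sv[150:260,210:320,::-1]),None,fx=5.4,fy=5.4,interpolation=cv2.INTER_CUBIC))
```

```text
t 4.5167 [0.5293 0.0195 0.2212] q [ 0.028 -0.235 -0.049  2.03  -0.109  0.989 -1.309] dq [-0.   -0.01 -0.01 -0.   -0.   -0.   -0.  ] lean 21.1 F [ 0.54 -0.31  0.52]
t 4.5667 [0.5293 0.0199 0.2213] q [ 0.028 -0.235 -0.049  2.03  -0.109  0.989 -1.309] dq [-0.01 -0.   -0.01  0.   -0.   -0.   -0.  ] lean 21.1 F [ 0.18  0.26 -0.16]
t 4.6167 [0.5292 0.0202 0.2212] q [ 0.027 -0.236 -0.05   2.03  -0.109  0.989 -1.309] dq [-0.    0.   -0.01  0.01  0.   -0.   -0.  ] lean 21.1 F [ 0.64 -0.35 -0.17]
```

View pics/d4.png

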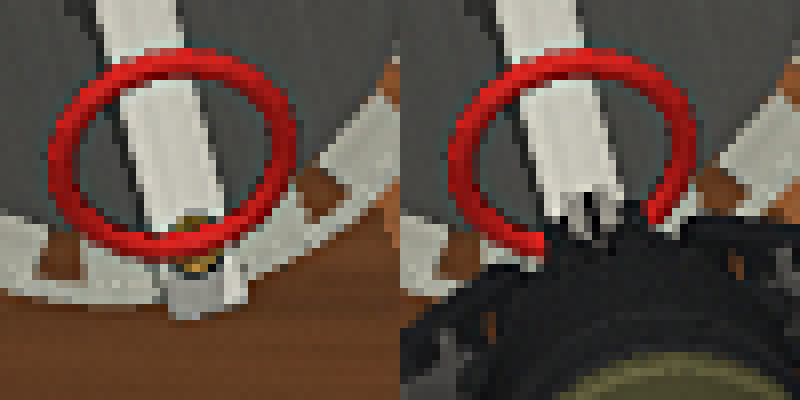

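View pics/s4.png

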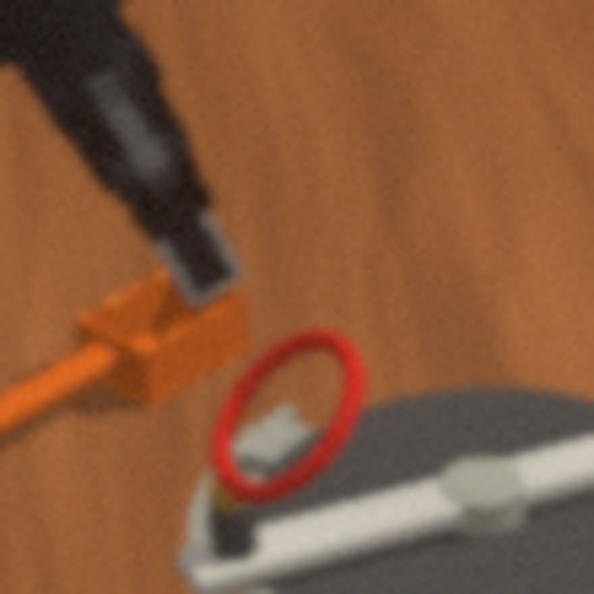

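Run:
```python
from h import *
for l,d in ((22,-.015),(26,0),(30,.015),(32,.03)): p,Rt=pose(d,lean=l,sgn=-1); print(l,d,p.round(4),*rel(p,Rt));
```

```text
22 -0.015 [0.5326 0.0225 0.2069] [ 0.006  0.059 -0.005] [ 0.    -0.006  0.019]
26 0 [0.538  0.0239 0.193 ] [ 0.005  0.119 -0.005] [-0.    -0.006  0.108]
30 0.015 [0.5453 0.0257 0.18  ] [-0.004  0.178 -0.005] [-0.    -0.006  0.197]
32 0.03 [0.5535 0.0277 0.1676] [-0.017  0.237 -0.006] [-0.    -0.006  0.242]
```

Emit:
move_arm([
  {"offset":[0.006,0.06,-0.006],"delta_rot":[0,-0.006,0.02],"hand":1},
  {"offset":[0.005,0.09,-0.006],"delta_rot":[0,-0.006,0.06],"hand":1},
  {"offset":[0.005,0.12,-0.006],"delta_rot":[0,-0.006,0.11],"hand":1},
  {"offset":[0,0.15,-0.006],"delta_rot":[0,-0.006,0.15],"hand":1},
  {"offset":[-0.002,0.17,-0.006],"delta_rot":[0,-0.006,0.18],"hand":1},
  {"offset":[-0.004,0.18,-0.006],"delta_rot":[0,-0.006,0.2],"hand":1},
  {"offset":[-0.004,0.18,-0.006],"delta_rot":[0,-0.006,0.2],"hand":1},
  {"offset":[-0.004,0.18,-0.006],"delta_rot":[0,-0.006,0.2],"hand":1},
])

```text
time: 5.28
tool_pos: [0.5449, 0.0265, 0.179]
ee_rot: [0.098, 0.7, -0.655, 0.266]
force: [0.4, 0.8, 1.0]
grip_width: -0.0001
```

```bash
cat > see.py <<'E'
from h import *
import sys
tag=sys.argv[1]; log(); out=[]
for n,(x,y) in (("side",(225,165)),("top",(275,250))):
  im=camera(n); out.append(cv2.resize(np.ascontiguousarray(im[y:y+70,x:x+66,::-1]),None,fx=6,fy=6,interpolation=cv2.INTER_CUBIC if n=="side" else cv2.INTER_NEAREST))
cv2.imwrite(f"pics/{tag}.png",np.hstack(out)); log()
E
python3 see.py e1
```

```text
t 5.2833 [0.5449 0.0265 0.179 ] q [ 0.018 -0.278 -0.027  2.203 -0.192  0.713 -1.221] dq [-0.    0.   -0.   -0.02  0.   -0.   -0.  ] lean 30.1 F [0.36 0.81 0.99]
t 5.3833 [0.5454 0.0266 0.1794] q [ 0.018 -0.278 -0.027  2.202 -0.192  0.713 -1.221] dq [ 0.  0. -0. -0. -0. -0. -0.] lean 30.1 F [-0.33  0.27  0.94]
```

View pics/e1.png

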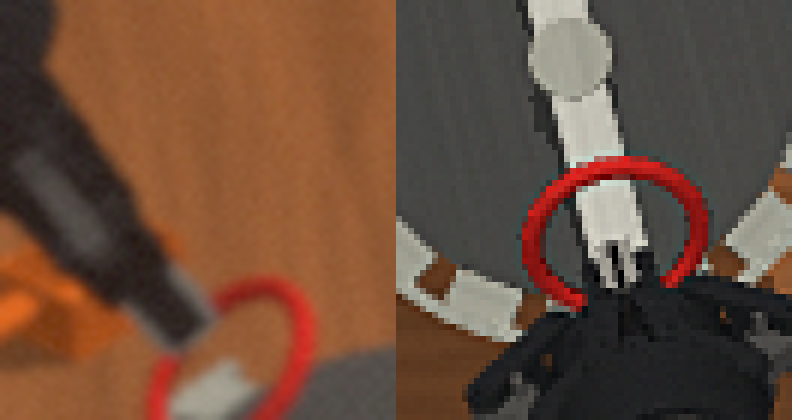

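Run:
```python
from h import *
for l,d in ((31,.025),(32,.037)): p,Rt=pose(d,lean=l,sgn=-1); print(l,d,p.round(4),*rel(p,Rt));
```

```text
31 0.025 [0.5505 0.027  0.1716] [-0.002  0.037  0.004] [0.    0.002 0.02 ]
32 0.037 [0.5571 0.0286 0.1616] [-0.005  0.085  0.004] [0.    0.002 0.042]
```

Emit:
move_arm([
  {"offset":[-0.002,0.037,0.004],"delta_rot":[0,0,0.02],"hand":1},
  {"offset":[-0.005,0.07,0.004],"delta_rot":[0,0,0.04],"hand":1},
  {"offset":[-0.005,0.085,0.004],"delta_rot":[0,0,0.04],"hand":1},
  {"offset":[-0.005,0.085,0.004],"delta_rot":[0,0,0.04],"hand":1},
])

```text
time: 5.72
tool_pos: [0.5561, 0.0287, 0.1599]
ee_rot: [0.108, 0.699, -0.651, 0.276]
force: [0.2, 0.5, -0.8]
grip_width: -0.0001
```

```bash
python3 see.py e2
python3 - <<'E'
from h import *
for l,d in ((32,.055),): 
  p,Rt=pose(d,lean=l,sgn=-1); print(l,d,p.round(4),*rel(p,Rt));
E
```

```text
t 5.7167 [0.5561 0.0287 0.1599] q [ 0.006 -0.249 -0.016  2.234 -0.219  0.627 -1.191] dq [ 0.   -0.01 -0.   -0.02  0.    0.01 -0.  ] lean 31.7 F [ 0.2   0.54 -0.76]
t 5.8167 [0.5567 0.0286 0.1611] q [ 0.006 -0.25  -0.016  2.233 -0.219  0.627 -1.191] dq [ 0.   -0.01 -0.   -0.   -0.   -0.   -0.  ] lean 31.8 F [0.73 0.1  0.52]
32 0.055 [0.5663 0.031  0.1464] [-0.003  0.071  0.   ] [0.001 0.001 0.004]
```

View pics/e2.png

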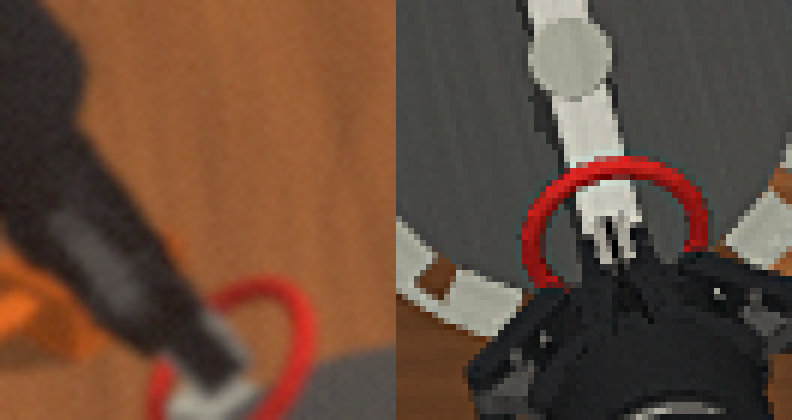

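Emit:
move_arm([
  {"offset":[-0.01,0.03,0],"delta_rot":[0,0,0.004],"hand":1},
  {"offset":[-0.02,0.055,0],"delta_rot":[0,0,0.01],"hand":1},
  {"offset":[-0.02,0.07,0],"delta_rot":[0,0,0.01],"hand":1},
  {"offset":[-0.02,0.07,0],"delta_rot":[0,0,0.01],"hand":1},
])

```text
time: 6.15
tool_pos: [0.5692, 0.032, 0.1471]
ee_rot: [0.111, 0.699, -0.65, 0.278]
force: [-1.0, 0.4, -0.1]
grip_width: 0.0002
```

```bash
python3 see.py e3
python3 - <<'E'
from h import *
for l,d in ((32,.055),): 
  p,Rt=pose(d,lean=l,sgn=-1); print(l,d,p.round(4),*rel(p,Rt));
E
```

```text
t 6.15 [0.5692 0.032  0.1471] q [-1.000e-03 -2.070e-01 -1.600e-02  2.232e+00 -2.300e-01  5.790e-01
 -1.183e+00] dq [ 0.   -0.02  0.    0.    0.    0.02 -0.  ] lean 32.2 F [-1.02  0.38 -0.08]
t 6.25 [0.5692 0.0318 0.1478] q [-1.000e-03 -2.080e-01 -1.600e-02  2.232e+00 -2.300e-01  5.790e-01
 -1.183e+00] dq [ 0.   -0.01 -0.   -0.   -0.    0.    0.  ] lean 32.2 F [-0.63 -0.4   1.07]
32 0.055 [0.5663 0.031  0.1464] [ 0.013 -0.002  0.001] [ 0.001  0.001 -0.005]
```

View pics/e3.png

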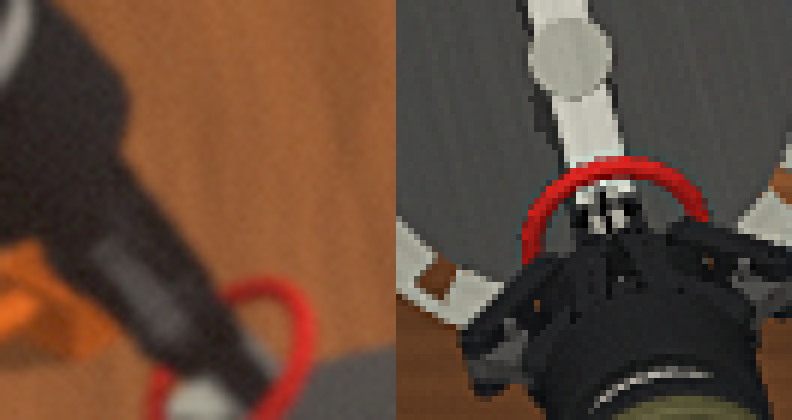

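Emit:
move_arm([
  {"offset":[-0.016,0,0],"delta_rot":[0,0,0],"hand":1},
  {"offset":[-0.032,0,0],"delta_rot":[0,0,0],"hand":1},
  {"offset":[-0.032,0,0],"delta_rot":[0,0,0],"hand":1},
  {"offset":[-0.032,0,0],"delta_rot":[0,0,0],"hand":1},
])

```text
time: 6.58
tool_pos: [0.5764, 0.0335, 0.1532]
ee_rot: [0.112, 0.698, -0.65, 0.279]
force: [-0.9, -0.6, 0.3]
grip_width: 0.0004
```

```bash
python3 see.py e4
```

```text
t 6.5833 [0.5764 0.0335 0.1532] q [-1.000e-03 -1.980e-01 -2.000e-02  2.213e+00 -2.250e-01  5.850e-01
 -1.192e+00] dq [-0.   -0.    0.    0.01  0.    0.    0.  ] lean 32.3 F [-0.9  -0.56  0.25]
t 6.6833 [0.5759 0.0334 0.1527] q [-1.000e-03 -1.990e-01 -1.900e-02  2.214e+00 -2.250e-01  5.860e-01
 -1.192e+00] dq [ 0.   -0.   -0.    0.01 -0.   -0.    0.  ] lean 32.3 F [ 0.16  0.13 -0.4 ]
```

View pics/e4.png

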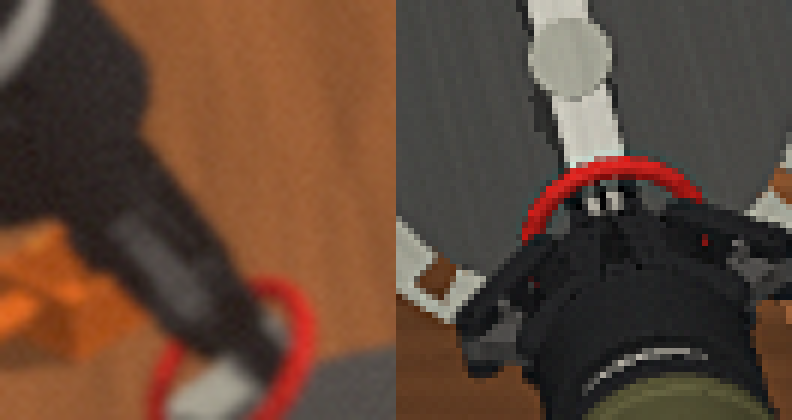

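Emit:
move_arm([
  {"offset":[-0.016,0,0],"delta_rot":[0,0,0],"hand":1},
  {"offset":[-0.026,-0.016,0],"delta_rot":[0,0,0],"hand":1},
  {"offset":[-0.037,-0.034,0],"delta_rot":[0,0,0],"hand":1},
  {"offset":[-0.037,-0.034,0],"delta_rot":[0,0,0],"hand":1},
])

```text
time: 7.02
tool_pos: [0.5771, 0.034, 0.1632]
ee_rot: [0.11, 0.699, -0.65, 0.277]
force: [-4.2, -2.3, -4.9]
grip_width: -0.0
```

```bash
python3 see.py e5
```

```text
t 7.0167 [0.5771 0.034  0.1632] q [ 2.000e-03 -2.040e-01 -2.300e-02  2.194e+00 -2.160e-01  6.160e-01
 -1.204e+00] dq [-0.    0.01  0.    0.02 -0.01 -0.02  0.01] lean 32.0 F [-4.18 -2.28 -4.86]
t 7.1167 [0.5772 0.034  0.1627] q [ 2.000e-03 -2.040e-01 -2.300e-02  2.195e+00 -2.160e-01  6.140e-01
 -1.203e+00] dq [-0.    0.    0.    0.   -0.   -0.01  0.  ] lean 32.0 F [-4.16 -1.46 -5.75]
```

View pics/e5.png

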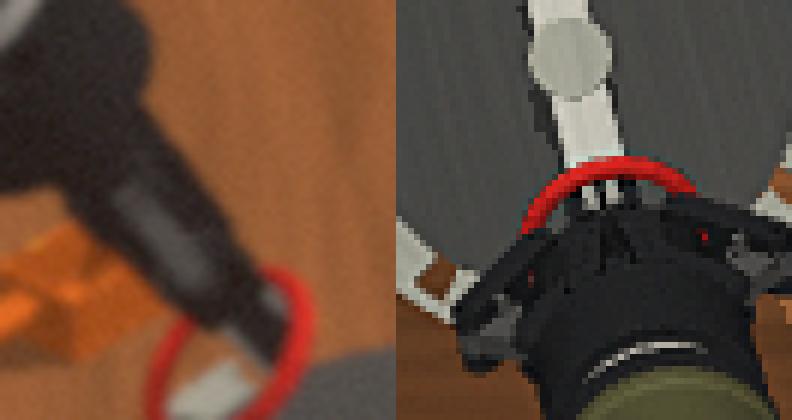

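Emit:
move_arm([
  {"offset":[-0.011,-0.017,0],"delta_rot":[0,0,0],"hand":1},
  {"offset":[-0.021,-0.034,0],"delta_rot":[0,0,0],"hand":1},
  {"offset":[-0.03,-0.048,0],"delta_rot":[0,0,0],"hand":1},
  {"offset":[-0.03,-0.048,0],"delta_rot":[0,0,0],"hand":1},
])

```text
time: 7.45
tool_pos: [0.5773, 0.034, 0.1777]
ee_rot: [0.11, 0.699, -0.65, 0.277]
force: [-5.9, -0.3, -7.1]
grip_width: 0.0002
```

```bash
python3 see.py e6
```

```text
t 7.45 [0.5773 0.034  0.1777] q [ 0.005 -0.219 -0.026  2.175 -0.208  0.648 -1.214] dq [-0.    0.01  0.    0.01  0.   -0.01  0.  ] lean 32.0 F [-5.94 -0.33 -7.12]
t 7.55 [0.5772 0.034  0.1773] q [ 0.005 -0.219 -0.026  2.176 -0.209  0.647 -1.214] dq [-0.  0.  0.  0. -0. -0. -0.] lean 32.0 F [-5.73 -2.39 -7.24]
```

View pics/e6.png

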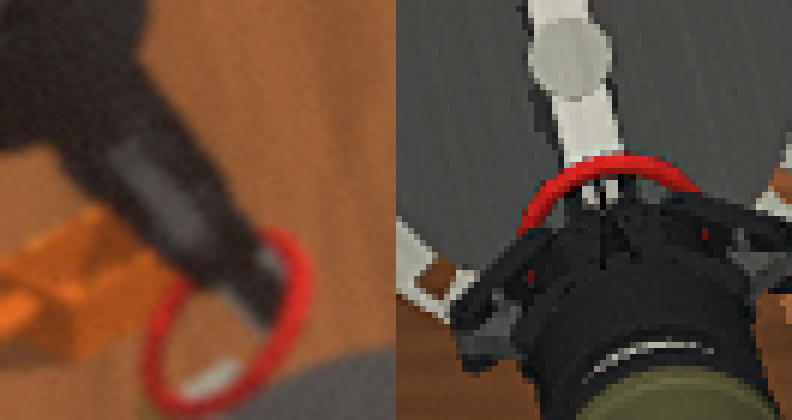

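```bash
cat >> h.py <<'E'
def rotabout(dsw):
    s=sense(); Q=R.from_rotvec([0,0,dsw]); c=np.array([PX,PY,0])
    return Q.apply(s["tool_pos"]-c)+c, Q*R.from_quat(s["ee_rot"])
E
python3 - <<'E'
from h import *
for d in (-.07,-.14,-.21,-.28,-.35,-.4): print(d,*rel(*rotabout(d)))
E
```

```text
-0.07 [-0.    0.   -0.01] [0.047 0.076 0.   ]
-0.14 [-0.001  0.001 -0.019] [0.095 0.151 0.   ]
-0.21 [-0.003  0.002 -0.029] [0.142 0.227 0.   ]
-0.28 [-0.005  0.003 -0.038] [0.189 0.302 0.   ]
-0.35 [-0.008  0.005 -0.047] [0.236 0.378 0.   ]
-0.4 [-0.01   0.006 -0.054] [0.27  0.432 0.   ]
```

Emit:
move_arm([
  {"offset":[0,0,-0.01],"delta_rot":[0.047,0.076,0],"hand":1},
  {"offset":[-0.001,0.001,-0.019],"delta_rot":[0.095,0.151,0],"hand":1},
  {"offset":[-0.003,0.002,-0.029],"delta_rot":[0.142,0.227,0],"hand":1},
  {"offset":[-0.005,0.003,-0.038],"delta_rot":[0.189,0.302,0],"hand":1},
  {"offset":[-0.008,0.005,-0.047],"delta_rot":[0.236,0.378,0],"hand":1},
  {"offset":[-0.008,0.005,-0.047],"delta_rot":[0.236,0.378,0],"hand":1},
  {"offset":[-0.008,0.005,-0.047],"delta_rot":[0.236,0.378,0],"hand":1},
])

```text
time: 8.13
tool_pos: [0.5769, 0.0483, 0.1775]
ee_rot: [-0.229, -0.67, 0.688, -0.161]
force: [-5.8, 1.8, -6.1]
grip_width: -0.0001
```

```bash
cat > sw.py <<'E'
from h import *
import sys
log()
im=camera("top"); cv2.imwrite(f"pics/{sys.argv[1]}_t.png",cv2.resize(np.ascontiguousarray(im[170:320,240:370,::-1]),None,fx=4,fy=4,interpolation=cv2.INTER_NEAREST))
im2=camera("side"); cv2.imwrite(f"pics/{sys.argv[1]}_s.png",cv2.resize(np.ascontiguousarray(im2[150:310,220:400,::-1]),None,fx=4,fy=3.7,interpolation=cv2.INTER_CUBIC))
# arm angle from bright pixels between hub and sieve
p0=proj("top",[PX,PY,.14])[0]
g=cv2.cvtColor(np.ascontiguousarray(im),cv2.COLOR_RGB2GRAY).astype(float)
def score(a):
    u=np.array([np.cos(a),np.sin(a),0]); w=np.array([-u[1],u[0],0]); v=0
    for r in np.linspace(.03,.095,30):
        c=np.array([PX,PY,.14])+r*u
        on=proj("top",[c+w*k for k in(-.008,-.004,0,.004,.008)]); off=proj("top",[c+w*k for k in(-.018,-.022,.018,.022)])
        f=lambda q:cv2.remap(g.astype(np.float32),q[:,:1].astype(np.float32),q[:,1:].astype(np.float32),cv2.INTER_LINEAR).mean()
        v+=f(on)-f(off)
    return v
A=np.linspace(-.5,.8,261); S=[score(a) for a in A]; i=int(np.argmax(S)); print("arm angle",A[i],"swing",A[i]-A0)
E
python3 sw.py f1
python3 - <<'E'
from h import *
# reference on start image
exec(open("sw.py").read().split("p0=")[0].split("log()\n")[0].replace("import sys","")) if 0 else None
E
```

```text
t 8.1333 [0.5769 0.0483 0.1775] q [ 0.144 -0.218 -0.352  2.165  0.152  0.653 -1.989] dq [-0.01 -0.    0.03  0.01 -0.01 -0.    0.02] lean 32.0 F [-5.81  1.83 -6.06]Traceback (most recent call last):
  File "sw.py", line 17, in <module>
    A=np.linspace(-.5,.8,261); S=[score(a) for a in A]; i=int(np.argmax(S)); print("arm angle",A[i],"swing",A[i]-A0)
                                  ~~~~~^^^
  File "sw.py", line 13, in score
    on=proj("top",[c+w*k for k in(-.008,-.004,0,.004,.008)]); off=proj("top",[c+w*k for k in(-.018,-.022,.018,.022)])
  File "h.py", line 6, in proj
    m=camera_model(n); X=np.atleast_2d(X)
ValueError: time passes only in moves, steps and waits
```

View pics/f1_t.png

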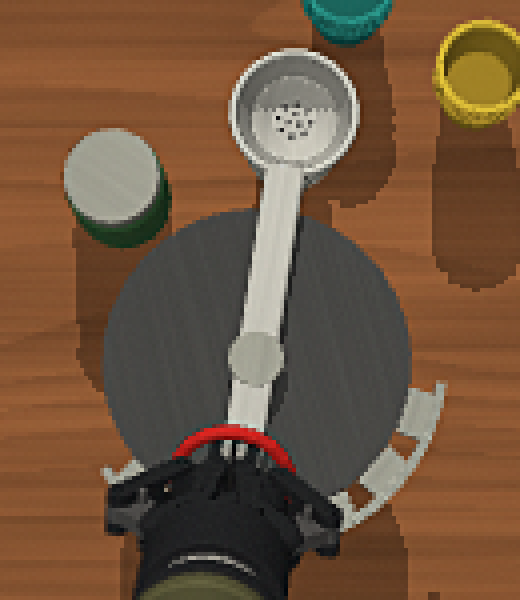

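View pics/f1_s.png

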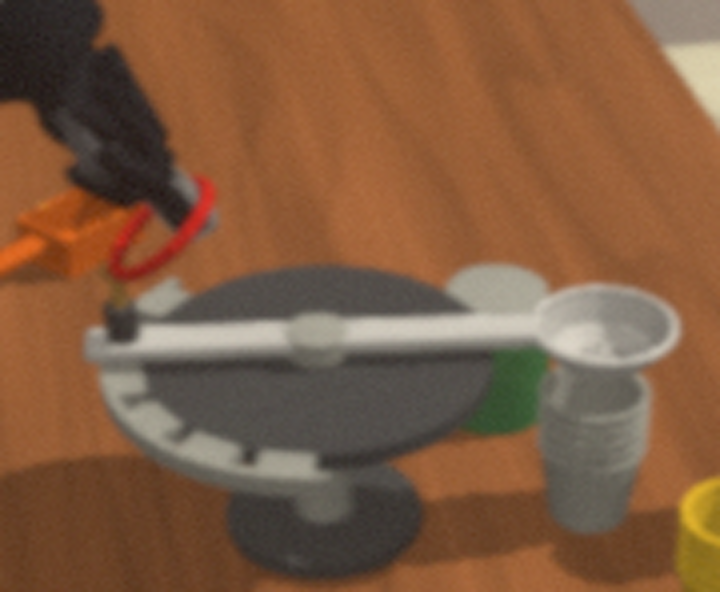

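Run:
```python
from h import *
P=np.array([PX,PY])
for uv in ([288.9,199.1],[313.5,197.6]):
    X=onz("top",uv,.136)[:2]; d=X-P; print(X,np.hypot(*d),np.arctan2(d[1],d[0]),np.arctan2(d[1],d[0])-A0)
for a in (-.4,): print("S target",geom(PX,PY,A0+a)["S"],proj("top",geom(PX,PY,A0+a)["S"]))
for d in (-.03,-.05,-.06,-.08): print(d,*rel(*rotabout(d)))
```

```text
[0.758097   0.07837271] 0.1516974461280431 0.24145144757261786 -0.0040485524273821405
[0.76174435 0.01934589] 0.15264974826572844 -0.14961850058279527 -0.3951185005827953
S target [0.75901329 0.01901709 0.136     ] [[313.63650669 198.71363838]]
-0.03 [-0.     0.    -0.004] [0.02  0.032 0.   ]
-0.05 [-0.001  0.    -0.007] [0.034 0.054 0.   ]
-0.06 [-0.001  0.    -0.008] [0.041 0.065 0.   ]
-0.08 [-0.001  0.001 -0.011] [0.054 0.086 0.   ]
```

Emit:
move_arm([
  {"offset":[0.009,0.014,0],"delta_rot":[0,0,0],"hand":1},
  {"offset":[0.018,0.028,0],"delta_rot":[0,0,0],"hand":1},
  {"offset":[0.027,0.042,0],"delta_rot":[0,0,0],"hand":1},
  {"offset":[0.038,0.06,0],"delta_rot":[0,0,0],"hand":1},
  {"offset":[0.042,0.068,0],"delta_rot":[0,0,0],"hand":1},
  {"offset":[0.042,0.068,0],"delta_rot":[0,0,0],"hand":1},
])

```text
time: 8.73
tool_pos: [0.5778, 0.0475, 0.1584]
ee_rot: [-0.23, -0.67, 0.688, -0.161]
force: [-7.6, 1.5, -4.0]
grip_width: 0.0002
```

```bash
sed -i '/^# arm angle/,$d' sw.py; python3 sw.py f2
```

```text
t 8.7333 [0.5778 0.0475 0.1584] q [ 0.15  -0.196 -0.362  2.19   0.176  0.608 -2.016] dq [-0.   -0.    0.   -0.   -0.01  0.01  0.  ] lean 32.1 F [-7.61  1.48 -4.02]
```

View pics/f2_t.png

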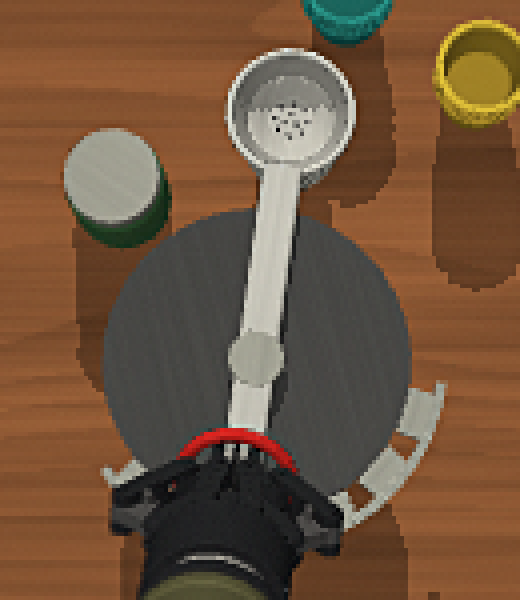

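View pics/f2_s.png

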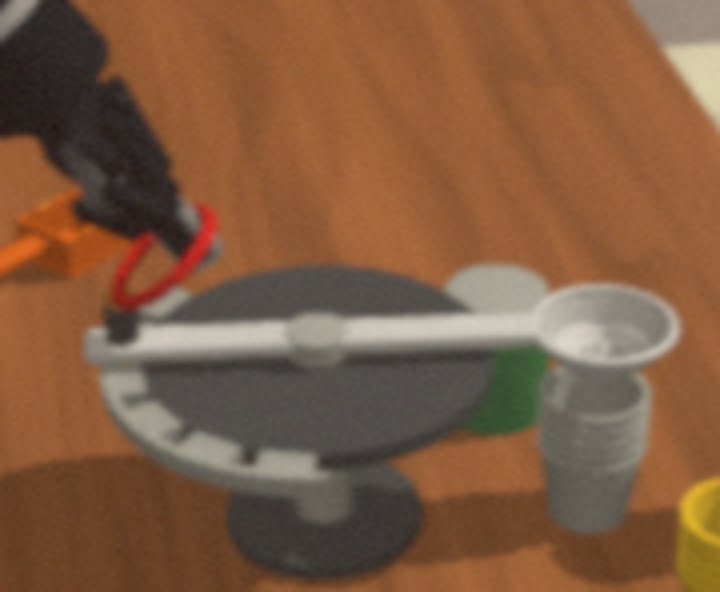

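Emit:
move_arm([
  {"offset":[0.012,0,0],"delta_rot":[0,0,0],"hand":1},
  {"offset":[0.024,0,0],"delta_rot":[0,0,0],"hand":1},
  {"offset":[0.024,0,0],"delta_rot":[0,0,0],"hand":1},
])

```text
time: 9.08
tool_pos: [0.5754, 0.0476, 0.1582]
ee_rot: [-0.233, -0.669, 0.687, -0.163]
force: [0.1, 1.0, 0.3]
grip_width: 0.0002
```

```bash
python3 sw.py f3
python3 - <<'E'
from h import *
for a in(-.36,-.38,-.4,-.42):
  g=geom(PX,PY,A0+a,0); print(a,"S",proj("top",g["S"]),"side S",proj("side",g["S"]))
for l in (0,.005,.011):
  g=geom(PX,PY,A0-.4,0,l); print(l,"ringtop side",proj("side",g["top"]),"bot",proj("side",g["C"]*2-g["top"]))
E
```

```text
t 9.0833 [0.5754 0.0476 0.1582] q [ 0.149 -0.206 -0.363  2.201  0.177  0.599 -2.02 ] dq [ 0.    0.01  0.   -0.    0.01  0.01 -0.  ] lean 32.6 F [0.08 0.97 0.3 ]
-0.36 S [[311.15932251 198.38567632]] side S [[370.93122703 235.08800657]]
-0.38 S [[312.39955668 198.53749698]] side S [[371.14122686 235.89773636]]
-0.4 S [[313.63650669 198.71363838]] side S [[371.32362112 236.71215625]]
-0.42 S [[314.86969785 198.9140352 ]] side S [[371.47815701 237.53097483]]
0 ringtop side [[273.06916274 207.70671922]] bot [[250.1954388  225.61374498]]
0.005 ringtop side [[272.91837772 205.56108605]] bot [[249.98570462 223.56204328]]
0.011 ringtop side [[272.73634642 202.97060247]] bot [[249.7325397  221.08526848]]
```

View pics/f3_t.png

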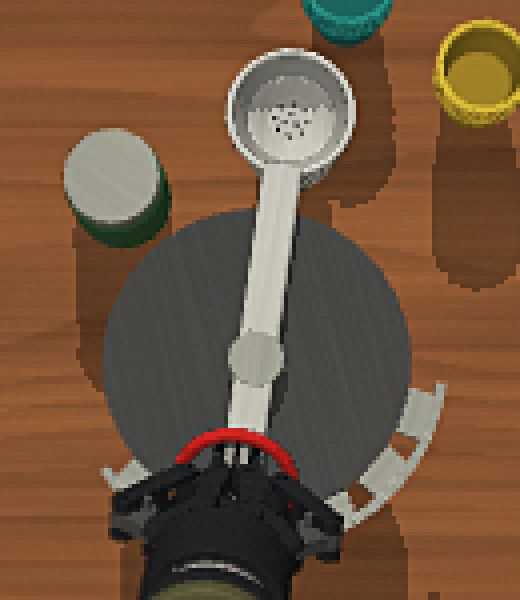

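View pics/f3_s.png

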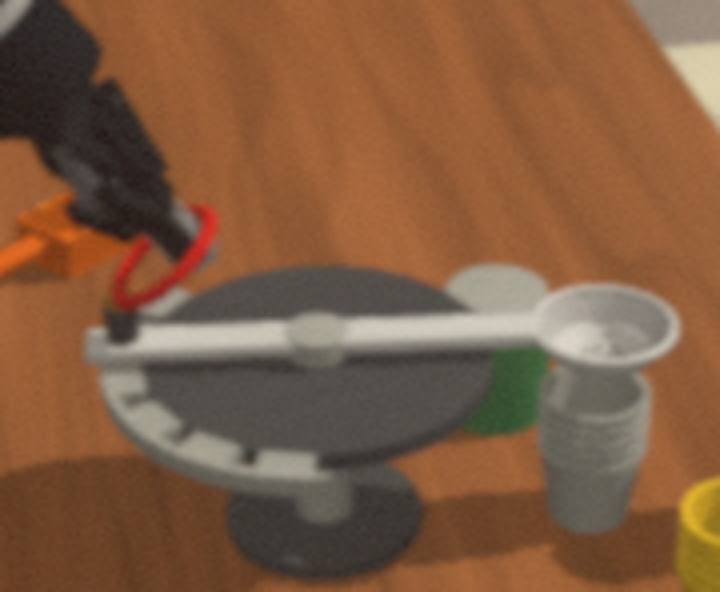

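Run:
```python
from h import *
for l,d,n in ((32,.045,.003),(32,.03,.002),(30,.015,0),(26,-.0,0),(22,-.02,0),(20,-.04,0),(20,-.06,0),(18,-.08,0)): 
  p,Rt=pose(d,lean=l,sgn=-1,swing=-.385,nshift=n); print(l,d,p.round(4),*rel(p,Rt));
```

```text
32 0.045 [0.5627 0.0489 0.1564] [ 0.046 -0.022 -0.002] [ 0.028  0.038 -0.011]
32 0.03 [0.554  0.0501 0.1686] [ 0.05  -0.082 -0.003] [ 0.028  0.038 -0.011]
30 0.015 [0.544  0.0515 0.18  ] [ 0.059 -0.142 -0.005] [ 0.028  0.038 -0.056]
26 -0.0 [0.5365 0.0525 0.193 ] [ 0.056 -0.202 -0.006] [ 0.026  0.039 -0.144]
22 -0.02 [0.5291 0.0536 0.2115] [ 0.042 -0.281 -0.007] [ 0.025  0.04  -0.233]
20 -0.04 [0.523  0.0544 0.2306] [ 0.022 -0.359 -0.008] [ 0.024  0.04  -0.278]
20 -0.06 [0.5162 0.0554 0.2494] [ 0.004 -0.437 -0.01 ] [ 0.024  0.04  -0.278]
18 -0.08 [0.512  0.056  0.2691] [-0.024 -0.512 -0.01 ] [ 0.023  0.041 -0.322]
```

Emit:
move_arm([
  {"offset":[0.02,-0.01,-0.002],"delta_rot":[0.014,0.02,-0.005],"hand":1},
  {"offset":[0.046,-0.022,-0.002],"delta_rot":[0.028,0.038,-0.01],"hand":1},
  {"offset":[0.048,-0.05,-0.002],"delta_rot":[0.028,0.038,-0.01],"hand":1},
  {"offset":[0.05,-0.082,-0.003],"delta_rot":[0.028,0.038,-0.01],"hand":1},
  {"offset":[0.05,-0.082,-0.003],"delta_rot":[0.028,0.038,-0.01],"hand":1},
])

```text
time: 9.6
tool_pos: [0.5534, 0.05, 0.1692]
ee_rot: [-0.242, -0.664, 0.692, -0.147]
force: [-0.3, -0.9, -0.5]
grip_width: -0.0
```

```bash
python3 sw.py f4
python3 - <<'E'
from h import *
for l,d,n in ((30,.015,0),(26,-.0,0),(22,-.02,0),(20,-.04,0),(20,-.06,0),(18,-.08,0),(15,-.1,0)): 
  p,Rt=pose(d,lean=l,sgn=-1,swing=-.385,nshift=n); print(l,d,p.round(4),*rel(p,Rt));
E
```

```text
t 9.6 [0.5534 0.05   0.1692] q [ 0.142 -0.262 -0.381  2.213  0.177  0.659 -2.075] dq [ 0.01  0.02 -0.    0.    0.02 -0.03 -0.02] lean 32.0 F [-0.29 -0.88 -0.45]
30 0.015 [0.544  0.0515 0.18  ] [ 0.006 -0.061 -0.002] [-0.001 -0.    -0.043]
26 -0.0 [0.5365 0.0525 0.193 ] [ 0.004 -0.121 -0.002] [-0.001 -0.    -0.132]
22 -0.02 [0.5291 0.0536 0.2115] [-0.01  -0.2   -0.002] [-0.001 -0.001 -0.221]
20 -0.04 [0.523  0.0544 0.2306] [-0.029 -0.278 -0.002] [-0.001 -0.001 -0.266]
20 -0.06 [0.5162 0.0554 0.2494] [-0.046 -0.356 -0.002] [-0.001 -0.001 -0.266]
18 -0.08 [0.512  0.056  0.2691] [-0.074 -0.432 -0.002] [-0.001 -0.001 -0.31 ]
15 -0.1 [0.5109 0.0561 0.2896] [-0.113 -0.504 -0.002] [-0.001 -0.001 -0.377]
```

View pics/f4_s.png

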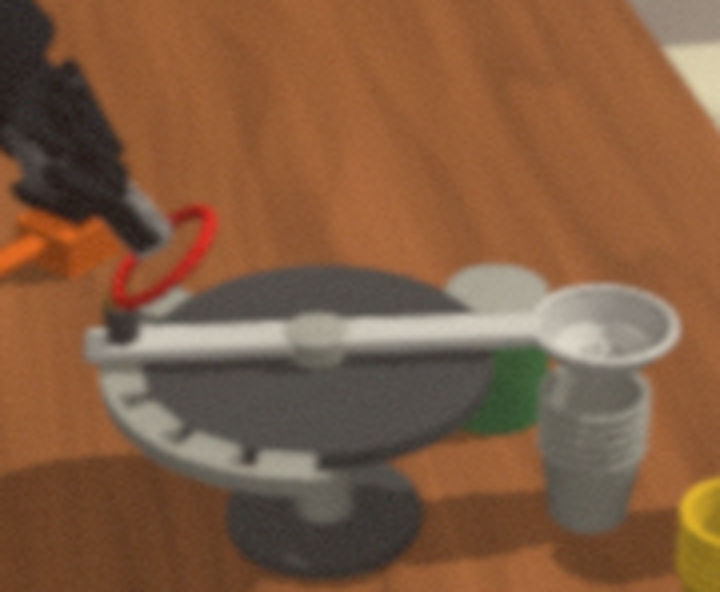

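Clear of force, and the tips are nearly at the ring plane (side view about (256,215)), with the ring unmoved. I'll keep withdrawing.

Emit:
move_arm([
  {"offset":[0.006,-0.06,-0.002],"delta_rot":[0,0,-0.04],"hand":1},
  {"offset":[0.004,-0.12,-0.002],"delta_rot":[0,0,-0.13],"hand":1},
  {"offset":[-0.01,-0.2,-0.002],"delta_rot":[0,0,-0.22],"hand":1},
  {"offset":[-0.03,-0.28,-0.002],"delta_rot":[0,0,-0.27],"hand":1},
  {"offset":[-0.046,-0.36,-0.002],"delta_rot":[0,0,-0.27],"hand":1},
  {"offset":[-0.074,-0.43,-0.002],"delta_rot":[0,0,-0.31],"hand":1},
  {"offset":[-0.11,-0.5,-0.002],"delta_rot":[0,0,-0.38],"hand":1},
  {"offset":[-0.11,-0.5,0.1],"delta_rot":[0,0,-0.38],"hand":1},
  {"offset":[-0.11,-0.5,0.1],"delta_rot":[0,0,-0.38],"hand":1},
])

```text
time: 10.45
tool_pos: [0.508, 0.0263, 0.2886]
ee_rot: [-0.142, -0.692, 0.707, -0.04]
force: [0.0, -1.3, -0.4]
grip_width: -0.0001
```

```bash
cat > fin.py <<'E'
from h import *
from scipy.spatial import cKDTree
log(); ims={n:camera(n) for n in("side","top")}; log()
ims0={n:cv2.imread(f"pics/{n}0.png")[:,:,::-1] for n in ims}
CM={n:camera_model(n) for n in ims}
import h; h.camera_model=lambda n:CM[n]
def redpix(im):
    hsv=cv2.cvtColor(np.ascontiguousarray(im),cv2.COLOR_RGB2HSV)
    m=((hsv[...,0]<5)|(hsv[...,0]>174))&(hsv[...,1]>190)&(hsv[...,2]>110)
    k,l,st,ce=cv2.connectedComponentsWithStats(m.astype('uint8'),connectivity=8); i=1+np.argmax(st[1:,4]); ys,xs=np.where(l==i); return np.c_[xs,ys]
def fit(I,a0):
    red={n:redpix(I[n]) for n in I}
    def f(p):
        q=geom(PX,PY,p[0],0,p[1]); r=[]
        for n in red:
            z=proj(n,q["ring"]); r+=list(cKDTree(red[n]).query(z)[0]); r+=list(cKDTree(z).query(red[n])[0])
        return r
    s=least_squares(f,[a0,0.0],diff_step=1e-3,x_scale=[.1,.01],loss='soft_l1'); return s.x,s.cost,{n:len(v) for n,v in red.items()}
print("start",fit(ims0,A0)); print("now",fit(ims,A0-.4),fit(ims,A0-.37))
for n,im in ims.items():
    cv2.imwrite(f"pics/g_{n}.png",np.ascontiguousarray(im[:,:,::-1]))
    c=im[150:310,220:440] if n=="side" else im[150:330,230:400]
    cv2.imwrite(f"pics/gz_{n}.png",cv2.resize(np.ascontiguousarray(c[:,:,::-1]),None,fx=3.5,fy=3.3,interpolation=cv2.INTER_CUBIC))
    # motion of bystanders: difference outside robot/arm
d=cv2.absdiff(np.ascontiguousarray(ims["top"]),np.ascontiguousarray(ims0["top"])).max(2)
for nm,(x,y,r) in dict(jar=(268,216,12),dabba=(457,297,35),scoop=(182,318,28)).items(): print(nm,(d[y-r:y+r,x-r:x+r]>40).sum())
E
python3 fin.py
```

```text
t 10.45 [0.508  0.0263 0.2886] q [ 0.126 -0.218 -0.243  1.852  0.018  1.251 -1.838] dq [-0.01  0.   -0.04  0.05 -0.02 -0.02 -0.07] lean 14.8 F [ 0.01 -1.34 -0.37]
t 10.55 [0.5069 0.0299 0.2868] q [ 0.124 -0.218 -0.248  1.855  0.015  1.25  -1.841] dq [-0.01 -0.   -0.03  0.01 -0.01  0.   -0.  ] lean 14.7 F [-0.25  0.5  -1.29]
start (array([ 0.23397474, -0.0033149 ]), np.float64(210.8534695438351), {'side': 186, 'top': 232})
now (array([-0.15201273, -0.00216642]), np.float64(168.62674091172286), {'side': 160, 'top': 225}) (array([-0.15199271, -0.00216535]), np.float64(168.6268697610448), {'side': 160, 'top': 225})
jar 64
dabba 0
scoop 0
```

View pics/gz_side.png

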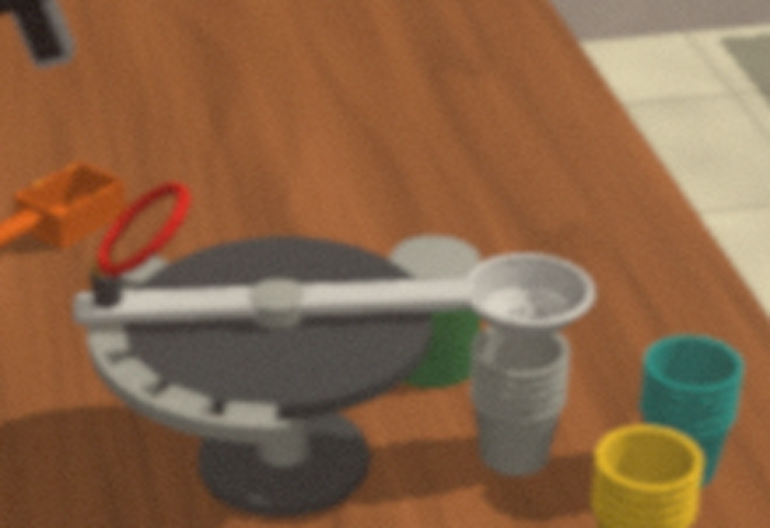

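View pics/g_top.png

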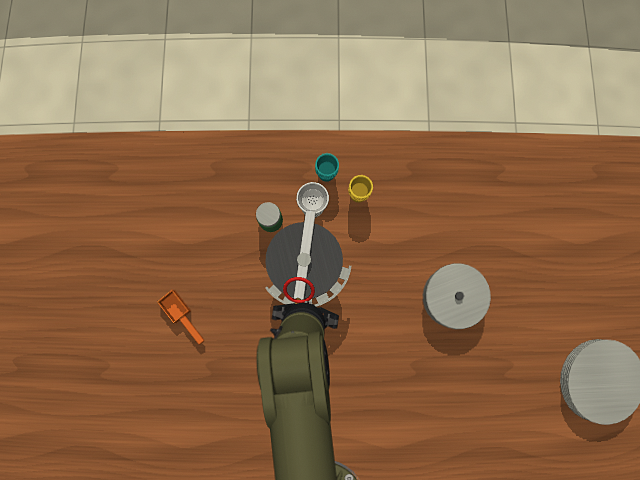

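```bash
cat > fin2.py <<'E'
from h import *
from scipy.spatial import cKDTree
CM={n:camera_model(n) for n in("side","top")}
import h; h.camera_model=lambda n:CM[n]
def redw(im):
    b=im.astype(float); w=np.clip((b[...,0]-np.maximum(b[...,1],b[...,2])*1.0-70)/80,0,1); return w
def redpix(im):
    hsv=cv2.cvtColor(np.ascontiguousarray(im),cv2.COLOR_RGB2HSV)
    m=((hsv[...,0]<5)|(hsv[...,0]>174))&(hsv[...,1]>190)&(hsv[...,2]>110)
    k,l,st,ce=cv2.connectedComponentsWithStats(m.astype('uint8'),connectivity=8); i=1+np.argmax(st[1:,4]); ys,xs=np.where(l==i); return np.c_[xs,ys].astype(float)
I={(t,n):redpix(cv2.imread(f"pics/{p}{n}{q}.png")[:,:,::-1]) for t,p,q in((0,"","0"),(1,"g_","")) for n in CM}
def f(p):
    r=[]
    for (t,n),red in I.items():
        q=geom(p[0],p[1],p[2] if t==0 else p[3],0,0 if t==0 else p[4]); X=q["ring"]+np.array([0,0,p[5]])
        z=proj(n,X)+(p[6:8] if n=="side" else p[8:10])
        r+=list(cKDTree(z).query(red)[0])
    r+=list(np.array(p[6:10])/2); return r
dense=None
s=least_squares(f,[PX,PY,A0,A0-.39,0,0,0,0,0,0],diff_step=1e-3,x_scale=[.01,.01,.1,.1,.01,.01,1,1,1,1])
print(s.x.round(4),s.cost,"dswing",s.x[3]-s.x[2])
J=s.jac; C=np.linalg.pinv(J.T@J)*2*s.cost/(len(s.fun)-10); print(np.sqrt(np.diag(C)).round(4))
E
python3 fin2.py
```

```text
[ 6.1010e-01  4.1700e-02  2.4810e-01 -1.3800e-01  4.0000e-04  2.0000e-04
 -7.3220e-01  1.5697e+00 -5.2310e-01 -1.0986e+00] 291.7274783519491 dswing -0.3860217965017112
[2.0000e-04 2.2000e-03 3.7000e-03 4.0000e-03 4.0000e-04 2.8000e-03
 1.7510e-01 1.1901e+00 9.6790e-01 1.1260e-01]
```

```bash
python3 -c "
from station import *
s=sense(); print(s['time'],s['force'].round(2),s['dq'].round(3)); print(finish_job())"
```

```text
10.55 [-0.25  0.5  -1.29] [-0.011 -0.    -0.032  0.014 -0.01   0.    -0.004]
the job is handed in; nothing more can be done
None
```

I hooked the red ring with the shut fingertips and lifted the pin about 16–18 mm. I then swung the arm one hole clockwise from above, to about -0.4 rad, and let the pin drop. The job was handed in at about 10.6 s; no verdict is reported.

**Last checks, all from the camera images and the force reading:**
- **Arm angle:** the swing changed by -0.386 rad, which is inside the hole's ±0.02 rad play.
- **Pin:** a joint fit of the start and end pictures puts it 0.4 ± 0.4 mm above home. A simpler fit gave 1.1 mm. Both are under the 2 mm limit.
- **Sieve:** its centre is about 3 mm from straight above the cups.
- **Tin and scoop:** the top view around them is unchanged from the start.
- **Jar and cups:** the jar's patch showed 64 changed pixels, which I put down to the sieve and its shadow moving away from beside it. The cups were only checked by eye; neither looks moved.
- **Clearance:** the tool is several centimetres from the ring and the force reading is at noise level.

**Disagreement:** in both cameras the shut fingertips appeared about 25 mm short of the reported tool point. I used the pictures and the contact force to set the insertion depth, not the reported number.

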